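# Clock the tag reader at the storeroom checkpoint

### The arm

A 7-joint arm with a two-finger parallel gripper is mounted at the origin on the work surface. World frame = base frame: x ahead of the robot, y to its left, z up, the work surface at z = 0. Lengths are in m, angles in rad, forces in N, time in s.
With the tool pointing down it reaches from about 0.425 to 0.925 m from the base axis. Payload 6.8 kg.
Tool frame: the origin (TCP) lies on the centre line of the jaws, within the pads' length; the fingertips stand 17 mm ahead of it and the grasp point (between the pads) lies 2 mm behind it; z points along the fingers, x is the direction in which the jaws open and shut, and the axes are right-handed (so a half turn about z gives the same grasp; the last joint's range is limited). The gripper opens to 85 mm and grips with 20 to 120 N. Pads are 22 mm wide; open, the fingers measure 114 mm over their backs; the gripper's body (76 mm by 85 mm) begins 54 mm behind the grasp point. The pads swing forward as they close: fully open they stand 13 mm farther back than shut.
Start: joints at [-0.108, 0.477, 0.022, 1.555, -0.011, 1.109, -0.083], TCP at [0.675, 0, 0.248] pointing down, gripper open.
Joint ranges: [-2.96, 2.96], [-0.34, 2.1], [-1.41, 1.46], [0.24, 2.44], [-1.37, 4.51], [0.17, 1.92], [-2.96, 2.96]. Speed limits (rad/s): [2.39, 2.39, 3.14, 3.14, 3.14, 3.14, 3.14].

### API

Orientations are given as a unit quaternion [w, x, y, z].
In Python, from station import status, read_camera, camera_model, bot gives the robot as it stands.
- The arm moves only by the tool arm_command, never from a script. Its argument "series" is a list of rows, each a list of 3 entries, a list of its own where there are three numbers: the finger opening in mm, from 0 to 85.4, then the shift along the tool's x, y, z in mm, then the turn about the tool's z in rad. In form: [[gripper, [dx, dy, dz], roll], ...]. A call has 1 to 8 rows; each row is the pose to reach, as a shift and turn from the pose commanded when the call began, along the tool's axes at that moment; what a row does not reach only later rows make up. A row lasts 1/8 s, in which the tool goes at most 62.5 mm and 10.7 degrees, less where a joint would pass 70% of its speed; a pose out of reach is approached as far as the arm can. A call with a gripper value outside its range is refused whole. The fingers move at their own pace and stop on an object; "squeeze" is the grip in N (left out, the last holds). Time passes only in rows, so rows that repeat a pose let the fingers close. It gives the time, the measured TCP pose, the force and the opening at its end, in the units of the state.
- status.get_obs(): the state, without advancing time (a new reading comes with each control period).
- read_camera(name): name is "scene" or "side" or "wrist"; returns the picture (420x560x3 uint8, blue, green, red); there is no depth.
- camera_model(name): a dict with "fov_y" (degrees; the focal length in pixels is half the picture's height over the tangent of half this angle, whatever the lens; pixels are square), "cx", "cy" (the principal point, pixels), "k1" (the pictures are not rectified: a ray, as slopes to the right and down, at radius r is drawn at 1 + k1 r^2 times it, then the intrinsics apply), "R" (3x3) and "t" (3): a world point X has camera coordinates R X + t. Camera axes: x right, y down, z forward; pixel columns grow to the right and rows downward; lengths in m; the calibration is good to about 2 mm. A picture is of the moment at which its call begins: read the wrist's pose just before it. camera_model takes no time and is no camera call; for the wrist camera it gives the pose at the moment of the call.
- bot.hand_in(): hands the job in, once; it reports no verdict.
The state is a dict: "t": time; "q": joint angles; "joint_vel": joint speeds; "joint_torque": joint torques, N m; "eef_pos": TCP position; "tool_rot": TCP orientation; "contact_force": force on the tool from outside, world axes, zero at the start; "torque": the same for the moment, N m; "gripper_width": opening from 0.0 (shut) to 1.0 (fully open).
Only numpy, scipy, OpenCV 4.12 (cv2) and the standard library are available. Lean on these libraries where they do the work, as an engineer would, in place of code of your own. Each camera call takes 0.05 s, during which the arm holds its last target.

### The job

Clock the yellow tag reader at the checkpoint: lay it flat on the counter with its black nose squarely against the green tag on the steel stop, then push the red button on its other end fully in and hold it in for two seconds, with firm but gentle pressure so that the nose stays against the tag. Then stand the reader nose down, button up, on the floor of the round black charging well and leave it standing there; do not shift the grease tin, the carton or the tape roll.

Things in the scene. Friction and masses are not known exactly. Their poses are not given: they have to be found in the camera images.
- reader_mid (a point): Centre of the loose tag reader, a yellow box-shaped handset 150 mm long (its x axis, nose at +x), 50 mm wide (y) and 46 mm high (z, face with small screen up as it lies), without the button; about 0.25 to 0.5 kg. It starts lying flat, this point 23 mm above the counter. Its sides are flat and parallel. Nothing but friction (a few N) keeps it in place when pushed.
- reader_nose (a point): Centre of the reader's flat black nose face, 75 mm from reader_mid along +x of the reader; same axes as the reader.
- button_face (a point): Centre of the outer face of the red round button (32 mm diameter) on the reader's tail end, 87 mm from reader_mid along -x of the reader: it stands 12 mm out of the yellow tail face and is pressed towards +x of the reader. Same axes as the reader.
- reader_button (a joint): How far the red button is pushed in (m): 0 out, 0.006 fully in. Sprung: starts to move at 3 N, fully in at 9 N, and returns by itself.
- tag (a point): Centre of the green 36 mm tag disc on the upright face of the steel stop, 23 mm above the counter. The stop is bolted down; its face is a flat upright plate 120 mm wide, 75 mm high, 8 mm thick, looking along -x of this frame (roughly to the robot's right, so the reader lies across in front of the robot); y runs along the plate. Its foot (70 mm) lies behind the plate. The nose is square on it when the reader's x axis is parallel to this x axis.
- well_floor (a point): Centre of the floor of the fixed black charging well: a round cup of 86 mm inner diameter, floor 6 mm above the counter, rim 24 mm above the counter, z up. The reader stands freely in it on its nose, turned any way about the vertical.
- can: Bystander: white grease tin with a blue label, 70 mm diameter, 90 mm high, upright; origin at the centre of its underside.
- carton: Bystander: cardboard box 90 x 120 x 70 mm high (x, y, z); origin at the centre of its underside.
- tape_roll: Bystander: roll of paper tape lying flat, 100 mm outer diameter, 45 mm high; origin at the centre of its underside.
Mind the look-alikes: they are no part of the job. Leave any orange look-alike of the part that bears tag alone. There is more than one size of the part that bears reader_mid; the job needs the larger.

How it is judged:
By the outcome, as a careful person would: the job done as asked, in the order asked, and still so for the second after the job is handed in, with the robot touching nothing.
It also fails if it takes over 72 s, if anything falls off the work surface, if the arm or the gripper's body presses on something with over 40 N, if the wrist force passes 120 N, or if a joint passes its speed limit or range.

## Working session

There is one attempt and no reset: what is moved stays moved. The work goes in short steps, Python scripts to look and compute and a tool call to move; the robot and the scene stay as the last step left them, time stands still between calls to the robot, and variables do not carry over. Pictures are saved under pics/ and viewed, and the job is handed in when it is done.

Besides the shell and the picture viewer there is one more tool, called after ">>>" by a JSON object that holds its "method" and its "body", one argument or row to a line. arm_command: Moves the arm, as the interface text tells. Its arguments: {"type":"object","properties":{"series":{"type":"array"},"squeeze":{"type":"number"}},"required":["series"]}

```bash
ls; mkdir -p pics
python3 - <<'E'
from station import status, read_camera, camera_model, bot
import cv2,numpy as np
print(status.get_obs())
for n in ["scene","side","wrist"]:
    print(n,camera_model(n))
    cv2.imwrite(f"pics/{n}0.png",read_camera(n))
E
```

```text
pics
{'t': 0.0, 'q': array([-0.10808979,  0.47779625,  0.02235509,  1.55645905, -0.01150808,
        1.10927572, -0.08308499]), 'joint_vel': array([ 1.00417768e-03,  1.10596678e-03,  9.01725330e-04, -5.10685689e-05,
        5.51162401e-04,  6.71328470e-04,  1.70695386e-03]), 'joint_torque': array([-5.45967814e-04, -5.96443820e+01,  1.60769675e+00, -2.81194621e+01,
        1.24063640e-02,  9.39900521e-03,  2.20753498e-05]), 'eef_pos': array([ 6.74442060e-01, -2.65237513e-05,  2.47325349e-01]), 'tool_rot': array([ 6.71311505e-05,  9.99999590e-01,  4.53974549e-06, -9.02511409e-04]), 'contact_force': array([ 0.12466002, -0.33865474, -0.03976243]), 'torque': array([-0.04858076,  0.03111521, -0.02697209]), 'gripper_width': 1.0017110113316476}
scene {'fov_y': 45.08165870613334, 'cx': 279.4731196070488, 'cy': 213.3562436609111, 'k1': -0.0371146382484528, 'R': array([[ 0.67888613,  0.73417616,  0.00994909],
       [ 0.63232924, -0.57771473, -0.51614477],
       [-0.37319346,  0.35669463, -0.85644357]]), 't': array([-0.33756003, -0.29692636,  1.34336174])}
side {'fov_y': 49.851749457358395, 'cx': 281.0606243717446, 'cy': 205.2059642212044, 'k1': -0.13773235567119677, 'R': array([[ 0.80470408, -0.59322518, -0.02313505],
       [-0.34190156, -0.43122388, -0.83495466],
       [ 0.48533974,  0.67980133, -0.54983223]]), 't': array([-0.40309892,  0.19326717,  1.04863956])}
wrist {'fov_y': 66.38479880458812, 'cx': 275.14051131332866, 'cy': 208.75199875869902, 'k1': -0.011298869968987447, 'R': array([[ 9.99998886e-01, -8.89232389e-05, -1.49022919e-03],
       [ 3.17751615e-04, -9.62673096e-01,  2.70666601e-01],
       [-1.45867210e-03, -2.70666773e-01, -9.62671995e-01]]), 't': array([-0.67401128, -0.03510442,  0.37887466])}
```

View pics/scene0.png

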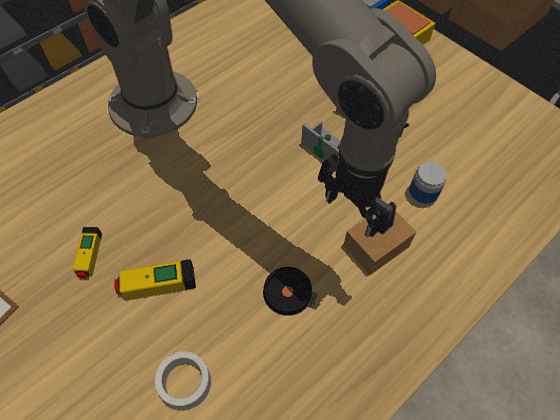

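View pics/side0.png

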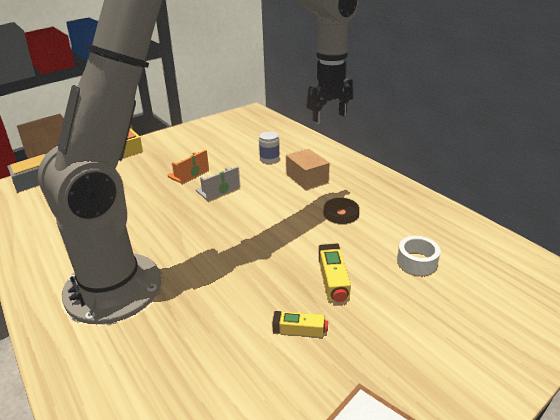

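View pics/wrist0.png

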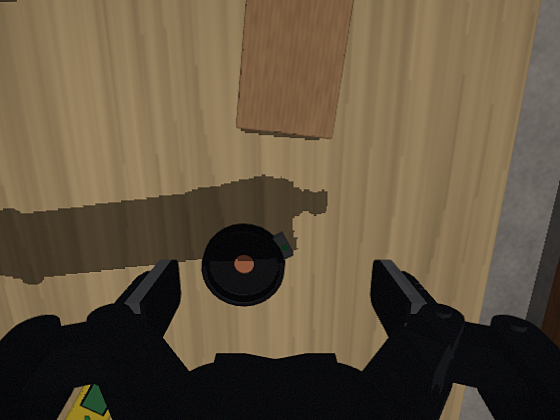

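```bash
cat > h.py <<'E'
from station import status, read_camera, camera_model, bot
import cv2,numpy as np
from scipy.spatial.transform import Rotation as Rn
def cam(n):
    return camera_model(n)
def f(m): return 210/np.tan(np.radians(m['fov_y']/2))
def K(m): return np.array([[f(m),0,m['cx']],[0,f(m),m['cy']],[0,0,1.]])
def D(m): return np.array([m['k1'],0,0,0,0.])
def proj(m,X):
    X=np.asarray(X,float).reshape(-1,3)
    return cv2.projectPoints(X,cv2.Rodrigues(np.array(m['R']))[0],np.array(m['t']),K(m),D(m))[0].reshape(-1,2)
def onz(m,uv,z=0.):
    p=cv2.undistortPoints(np.asarray(uv,float).reshape(-1,1,2),K(m),D(m)).reshape(-1,2)
    R=np.array(m['R']);c=-R.T@np.array(m['t'])
    d=np.c_[p,np.ones(len(p))]@R
    return c+d*((z-c[2])/d[:,2])[:,None]
def crop(img,x0,y0,x1,y1,s,fn):
    cv2.imwrite(fn,cv2.resize(img[y0:y1,x0:x1],None,fx=s,fy=s,interpolation=cv2.INTER_CUBIC))
def box(c,yaw,L,W,z0,z1):
    R=Rn.from_euler('z',yaw).as_matrix()
    return np.array([c+0*np.zeros(3)+R@np.array([a*L/2,b*W/2,0])+[0,0,z] for z in(z0,z1) for a,b in((1,1),(1,-1),(-1,-1),(-1,1))])
E
python3 - <<'E'
from h import *
s=cv2.imread('pics/scene0.png');d=cv2.imread('pics/side0.png')
crop(s,60,210,210,310,5,'pics/c1.png')
crop(d,260,230,360,350,5,'pics/c2.png')
crop(s,290,110,370,170,8,'pics/c3.png')
crop(d,160,140,260,210,8,'pics/c4.png')
m=cam('scene');n=cam('side')
print(onz(m,[[288,291]],.024),onz(n,[[341,210]],.024),onz(m,[[155,280]],.046),onz(n,[[335,262]],.046))
print(onz(m,[[319,150],[182,380]]),onz(n,[[219,190],[418,262]]))
E
```

```text
[[ 0.64201827 -0.11022972  0.024     ]] [[ 0.61988918 -0.12070791  0.024     ]] [[ 0.44751304 -0.30069681  0.046     ]] [[ 0.4403181  -0.29363837  0.046     ]]
[[ 0.41305439  0.2125505   0.        ]
 [ 0.63119252 -0.38036589  0.        ]] [[ 4.24034015e-01  2.21952531e-01  0.00000000e+00]
 [ 6.38488228e-01 -3.83078441e-01  1.11022302e-16]]
```

View pics/c1.png

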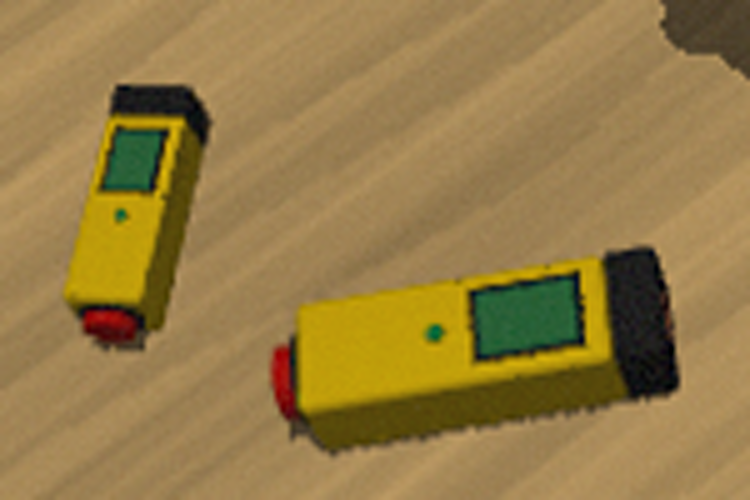

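View pics/c2.png

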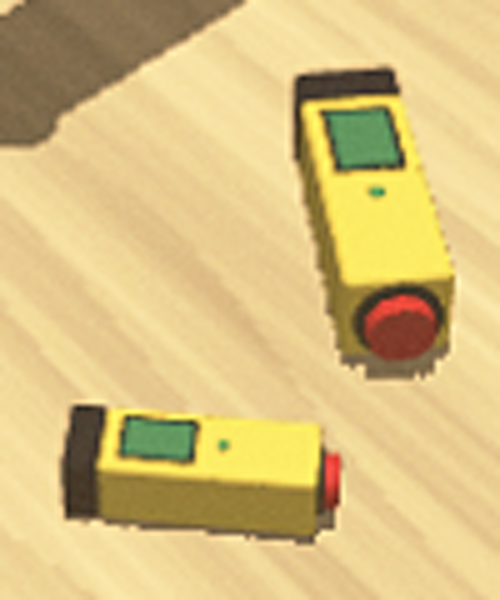

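View pics/c3.png

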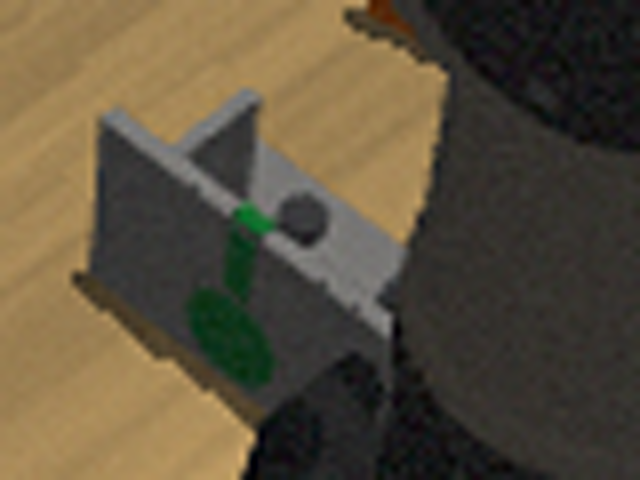

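View pics/c4.png

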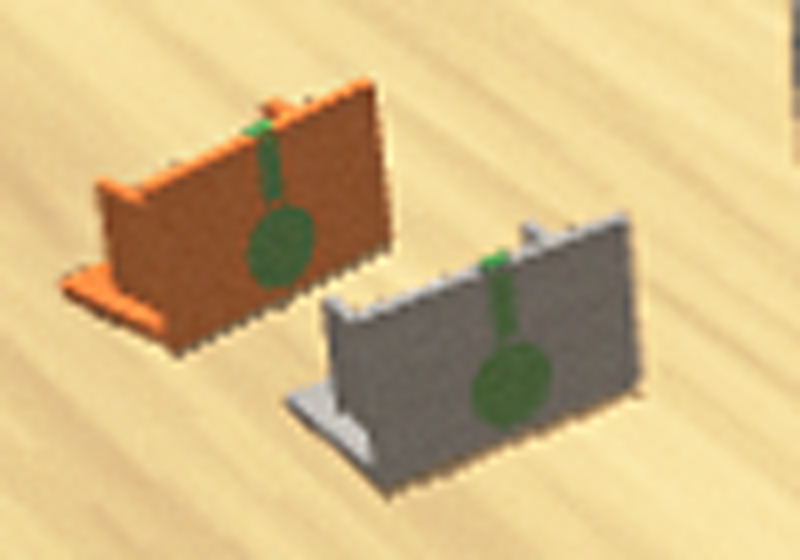

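```bash
cat > fit1.py <<'E'
from h import *
from scipy.optimize import least_squares
m=cam('scene');n=cam('side')
def fit(obs,x0,name):
    def r(p):
        R=Rn.from_euler('z',p[2]).as_matrix();o=[]
        for c,l,uv in obs:
            o.append(proj(c,R@np.array(l)+[p[0],p[1],0])[0]-uv)
        return np.array(o).ravel()
    s=least_squares(r,x0,loss='soft_l1');print(name,s.x.round(4),np.degrees(s.x[2]).round(2));print(r(s.x).reshape(-1,2).round(1).tolist());return s.x
rd=[(m,(-.075,.025,.046),(120,271)),(m,(-.075,-.025,.046),(120.6,292.4)),(m,(-.075,-.025,0),(125,299.6)),(m,(.075,.025,.046),(190.4,259.6)),(m,(.075,-.025,0),(195.6,287.6)),
(n,(-.075,.025,.046),(328,287.4)),(n,(-.075,-.025,.046),(350.6,285)),(n,(-.075,.025,0),(328,302)),(n,(.075,.025,.046),(319.4,244.6)),(n,(.075,-.025,.046),(338.4,243.6))]
fit(rd,[.45,-.3,.8],'reader')
st=[(m,(0,.06,0),(301.9,144.4)),(m,(0,.06,.075),(303.1,125)),(m,(0,-.06,.075),(338.5,151.3)),(m,(0,0,.023),(318.9,152.1)),
(n,(0,.06,0),(208.5,201.2)),(n,(0,.06,.075),(203.1,179.8)),(n,(0,-.06,.075),(238.1,167.5)),(n,(0,-.06,0),(239.6,188.8)),(n,(0,0,.023),(224,188))]
fit(st,[.42,.21,1.57],'stop')
E
python3 fit1.py
```

```text
reader [ 0.4376 -0.2935  1.0118] 57.97
[[-2.1, -1.4], [-2.1, -0.6], [-0.7, 0.7], [-0.1, -1.8], [0.1, 0.7], [0.6, -1.7], [0.7, -1.0], [-0.2, -1.2], [-0.7, -1.5], [0.5, -1.8]]
stop [0.4269 0.1937 1.607 ] 92.08
[[-1.7, -0.7], [-1.5, -1.1], [0.5, 1.0], [-0.6, -0.5], [-0.9, -0.9], [1.7, -1.1], [0.7, -1.7], [0.9, -1.9], [-0.3, -1.0]]
```

Run:
```python
from h import *
w=cam('wrist')
print(onz(w,[[244,264]],.024),onz(w,[[244,264]],.006), proj(w,[[.6744,0,.0],[.6744,0,.1],[.6744,0,.248]]), onz(w,[[237,127],[333,138],[248,0],[353,0]],.07))
m=cam('scene');n=cam('side')
print(proj(m,[[.63,-.115,.024],[.675,0,.248]]),proj(n,[[.63,-.115,.024],[.675,0,.248]]))
d=cv2.imread('pics/side0.png'); crop(d,300,180,380,240,8,'pics/c5.png')
d=cv2.imread('pics/scene0.png'); crop(d,250,255,340,325,8,'pics/c6.png')
```

```text
[[ 0.63715806 -0.09775315  0.024     ]] [[ 0.63522764 -0.10632905  0.006     ]] [[275.3489599  179.10340308]
 [275.2785288  199.80516205]
 [274.99561681 282.93130812]] [[0.63927369 0.0612699  0.07      ]
 [0.72776529 0.05140348 0.07      ]
 [0.65163649 0.16413521 0.07      ]
 [0.73915981 0.16418417 0.07      ]]
[[282.34543141 288.45910815]
 [350.30680331 214.444421  ]] [[342.27248171 207.85420979]
 [329.67836851 116.68965834]]
```

View pics/c5.png

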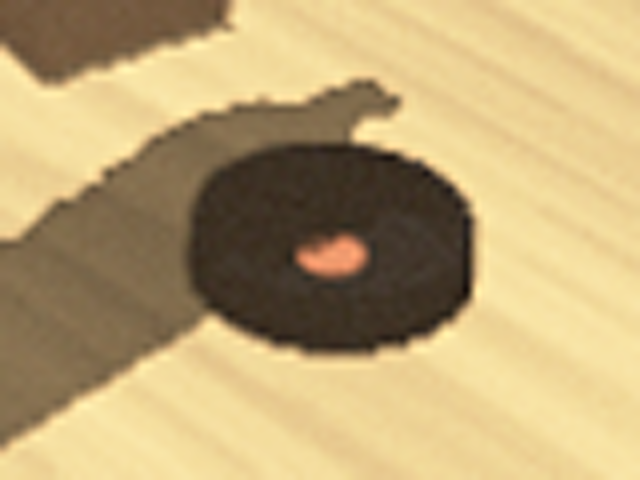

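View pics/c6.png

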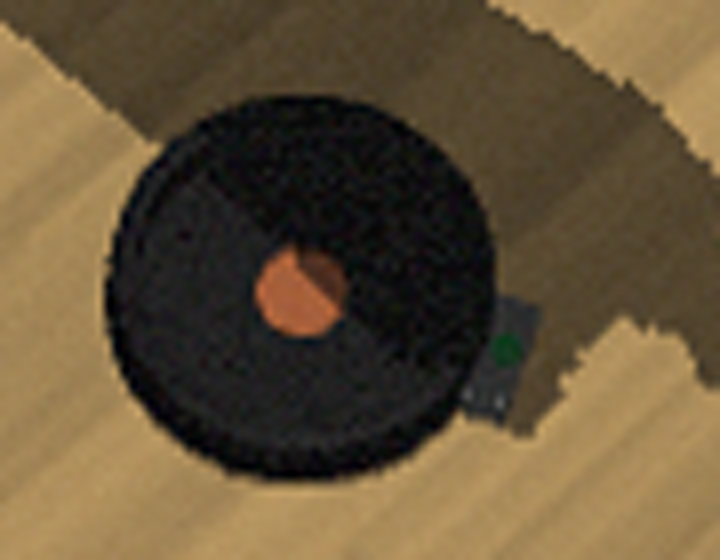

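Run:
```python
from h import *
w=cam('wrist');m=cam('scene');n=cam('side')
print(onz(m,[[287.6,291.5]],.006),onz(n,[[341.5,212.1]],.006),onz(w,[[244,264]],.006))
```

```text
[[ 0.63717797 -0.10622646  0.006     ]] [[ 0.63262232 -0.11032461  0.006     ]] [[ 0.63522764 -0.10632905  0.006     ]]
```

>>> {"method": "arm_command", "body": {
  "series": [
    [85,[-60,60,0],0.18],
    [85,[-120,115,0],0.36],
    [85,[-150,170,0],0.54],
    [85,[-180,220,0],0.56],
    [85,[-200,250,0],0.56],
    [85,[-210,260,0],0.56],
    [85,[-210,260,0],0.56]
  ]
}}

```text
t: 1.02
eef_pos: [0.4634, -0.2618, 0.2483]
tool_rot: [0.0, 0.96, -0.278, -0.0]
contact_force: [0.4, 0.4, 0.4]
gripper_width: 0.995
```

Run:
```python
from h import *
o=status.get_obs();print(o['t'],o['eef_pos'],o['tool_rot'],o['contact_force'])
w=cam('wrist');cv2.imwrite('pics/w1.png',read_camera('wrist'))
np.save('w1.npy',w,allow_pickle=True)
```

```text
1.025 [ 0.46342353 -0.26178388  0.24830455] [ 1.67464173e-04  9.60438891e-01 -2.78490715e-01 -1.74012714e-04] [0.36272943 0.44301775 0.35521523]
```

View pics/w1.png

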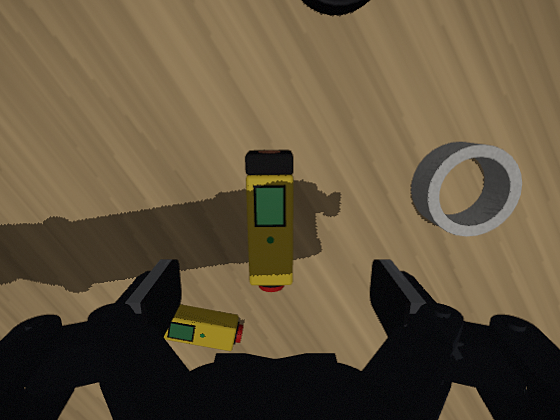

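Run:
```python
from h import *
d=cv2.imread('pics/w1.png'); crop(d,230,140,310,300,4,'pics/c7.png')
w=np.load('w1.npy',allow_pickle=True).item()
print(onz(w,[[249.5,285],[293,285],[246,153],[293,153]],.046))
for p in [(.4376,-.2935,1.0118),(.4376,-.2935,1.02)]:
  print(proj(w,[np.array([p[0],p[1],0])+Rn.from_euler('z',p[2]).as_matrix()@np.array(l) for l in [(-.075,.025,.046),(-.075,-.025,.046),(.075,.025,.046),(.075,-.025,.046),(.075,-.025,0),(-.087,0,.023)]]).round(1).tolist())
```

```text
[[ 0.37768766 -0.34225348  0.046     ]
 [ 0.41953703 -0.36874784  0.046     ]
 [ 0.45705415 -0.21633237  0.046     ]
 [ 0.49726382 -0.24179834  0.046     ]]
[[249.5, 286.5], [293.3, 286.3], [245.5, 153.7], [294.8, 153.5], [292.5, 149.3], [271.7, 285.7]]
[[250.0, 286.6], [293.9, 286.1], [244.9, 153.9], [294.2, 153.3], [291.9, 149.1], [272.3, 285.7]]
```

View pics/c7.png

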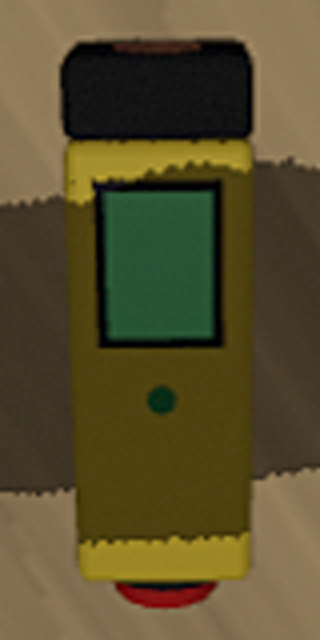

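>>> {"method": "arm_command", "body": {
  "series": [
    [85,[-5,40,50],0],
    [85,[-5,40,110],0],
    [85,[-5,40,170],0],
    [85,[-5,40,215],0],
    [85,[-5,40,226],0],
    [40,[-5,40,226],0],
    [40,[-5,40,226],0],
    [40,[-5,40,226],0]
  ],
  "squeeze": 50
}}

```text
t: 2.08
eef_pos: [0.4408, -0.2915, 0.0241]
tool_rot: [0.0, 0.961, -0.276, 0.002]
contact_force: [0.2, 2.0, 7.6]
gripper_width: 0.581
```

>>> {"method": "arm_command", "body": {
  "series": [
    [40,[0,0,-60],0],
    [40,[0,0,-120],-0.1],
    [40,[-33,-50,-140],-0.25],
    [40,[-66,-100,-140],-0.4],
    [40,[-100,-152,-140],-0.55],
    [40,[-135,-205,-140],-0.595],
    [40,[-170,-260,-140],-0.595],
    [40,[-208,-321,-140],-0.595]
  ]
}}

```text
t: 3.08
eef_pos: [0.4336, 0.0799, 0.1632]
tool_rot: [-0.0, 1.0, 0.017, 0.001]
contact_force: [1.5, -0.4, -3.6]
gripper_width: 0.586
```

>>> {"method": "arm_command", "body": {
  "series": [
    [40,[0,0,0],0],
    [40,[0,0,0],0]
  ]
}}

```text
t: 3.32
eef_pos: [0.4336, 0.0778, 0.1626]
tool_rot: [0.0, 1.0, 0.018, 0.0]
contact_force: [-0.1, -0.9, -3.8]
gripper_width: 0.579
```

Run:
```python
from h import *
o=status.get_obs();print(o['t'],o['eef_pos'],o['tool_rot'],o['contact_force'],o['torque'],o['q'])
w=cam('wrist');cv2.imwrite('pics/w2.png',read_camera('wrist'))
cv2.imwrite('pics/d2.png',read_camera('side'))
np.save('w2.npy',w,allow_pickle=True)
```

```text
3.325 [0.43356124 0.07775831 0.16259824] [2.09805771e-04 9.99842783e-01 1.77293915e-02 1.85998900e-04] [-0.06584126 -0.85829295 -3.76497846] [-0.01599962 -0.00884472 -0.01478962] [-0.25785978  0.21144744 -0.06933964  2.17454144  0.02194547  0.75598979
 -0.30616445]
```

View pics/w2.png

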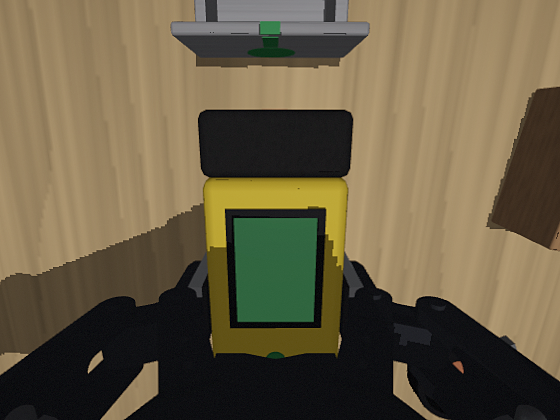

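View pics/d2.png

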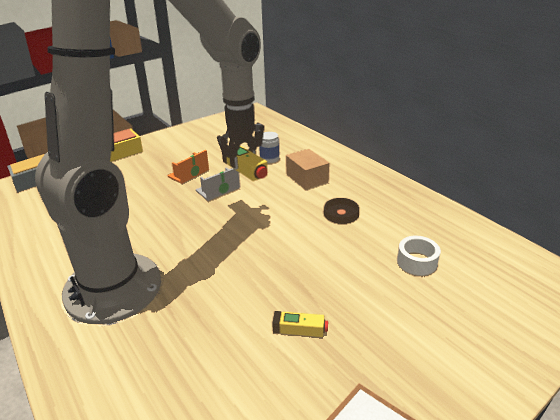

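Run:
```python
from h import *
d=cv2.imread('pics/w2.png'); crop(d,160,0,380,120,3.6,'pics/c8.png')
```

```text
(no output)
```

View pics/c8.png

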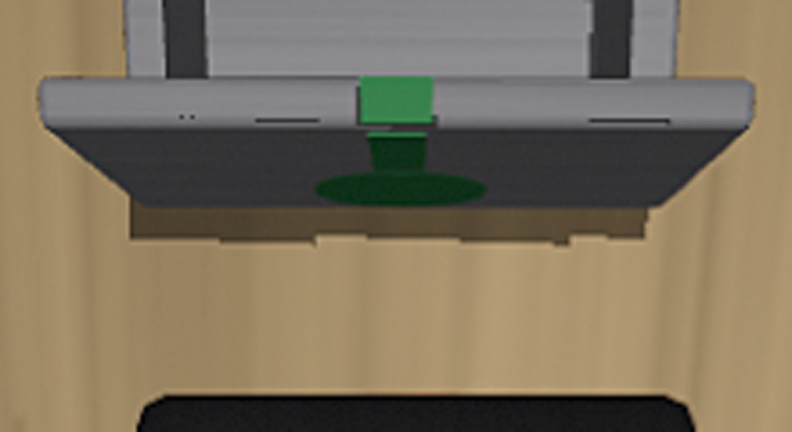

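Run:
```python
from h import *
from scipy.optimize import least_squares
w=np.load('w2.npy',allow_pickle=True).item()
print(onz(w,[[172.5,34.9],[368.9,34.7]],.075),onz(w,[[198.9,57.2],[343.3,57.2]],0),onz(w,[[271.4,52.5]],.023))
# nose top at height TCPz+.023ish
for z in (.17,.185,.19): print(z,onz(w,[[199,112],[352,112],[205,181],[347,181]],z))
```

```text
[[0.36763696 0.19282743 0.075     ]
 [0.48568479 0.19710809 0.075     ]] [[0.36642382 0.19309171 0.        ]
 [0.48563088 0.19730433 0.        ]] [[0.42654222 0.19453541 0.023     ]]
0.17 [[0.40401349 0.14773909 0.17      ]
 [0.45809366 0.14965324 0.17      ]
 [0.4055693  0.12302104 0.17      ]
 [0.45867763 0.12489504 0.17      ]]
0.185 [[0.40742567 0.1475776  0.185     ]
 [0.45465317 0.1492492  0.185     ]
 [0.40878434 0.12599166 0.185     ]
 [0.45516314 0.12762819 0.185     ]]
0.19 [[0.40856307 0.14752377 0.19      ]
 [0.45350634 0.14911452 0.19      ]
 [0.40985602 0.12698186 0.19      ]
 [0.45399165 0.12853924 0.19      ]]
```

>>> {"method": "arm_command", "body": {
  "series": [
    [40,[-2.5,0,50],0],
    [40,[-2.5,0,100],0],
    [40,[-2.5,-15,130],0],
    [40,[-2.5,-25,137],0],
    [40,[-2.5,-35,138],0],
    [40,[-2.5,-40,138],0],
    [40,[-2.5,-40,138],0]
  ]
}}

```text
t: 4.3
eef_pos: [0.4306, 0.1186, 0.0251]
tool_rot: [-0.0, 1.0, 0.018, 0.001]
contact_force: [-0.1, -0.1, -3.8]
gripper_width: 0.579
```

Run:
```python
from h import *
o=status.get_obs();print(o['t'],o['eef_pos'],o['tool_rot'],o['contact_force'],o['torque'])
w=cam('wrist');a=read_camera('wrist');crop(a,140,0,400,130,3,'pics/w3.png')
a=read_camera('side'); crop(a,180,130,280,210,7,'pics/d3.png')
```

```text
4.3 [0.43056851 0.11863066 0.02511878] [-3.97226405e-04  9.99841351e-01  1.77867400e-02  8.63864485e-04] [-0.14262878 -0.09925548 -3.81312688] [ 0.06114688 -0.03649731 -0.02656446]
```

View pics/w3.png

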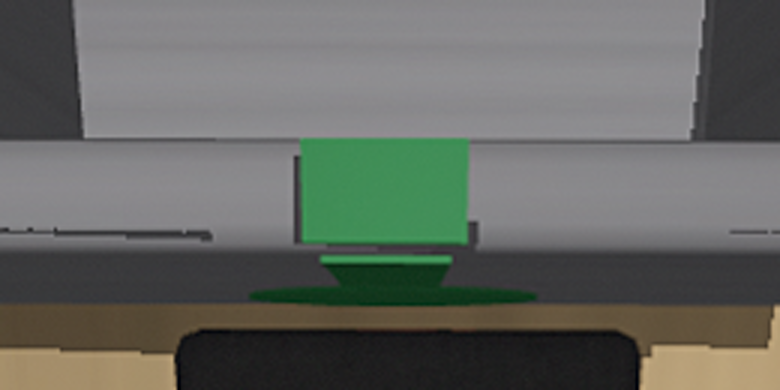

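View pics/d3.png

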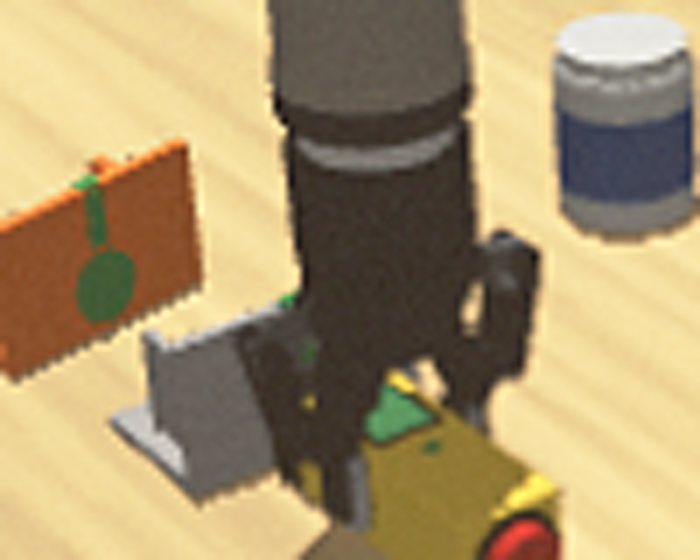

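>>> {"method": "arm_command", "body": {
  "series": [
    [40,[-2,0,2],0],
    [40,[-2,-2,2.5],0],
    [40,[-2,-4,2.5],0],
    [40,[-2,-5,2.5],0],
    [40,[-2,-5,2.5],0]
  ]
}}

```text
t: 5.03
eef_pos: [0.4297, 0.1182, 0.024]
tool_rot: [0.002, 1.0, 0.015, 0.001]
contact_force: [0.3, -17.8, 31.1]
gripper_width: 0.579
```

>>> {"method": "arm_command", "body": {
  "series": [
    [40,[0,0,-1.5],0],
    [40,[0,0,-2],0]
  ]
}}

```text
t: 5.28
eef_pos: [0.4279, 0.1227, 0.0241]
tool_rot: [-0.0, 1.0, 0.017, 0.0]
contact_force: [-0.1, -0.5, -1.6]
gripper_width: 0.575
```

Run:
```python
from h import *
o=status.get_obs();print(o['t'],o['eef_pos'],o['tool_rot'],o['contact_force'],o['torque'])
w=cam('wrist');a=read_camera('wrist');crop(a,140,0,400,130,3,'pics/w4.png')
```

```text
5.275 [0.42794496 0.12273461 0.02406208] [-6.60643141e-05  9.99851256e-01  1.72441446e-02  3.16566717e-04] [-0.08362417 -0.51038435 -1.57025594] [-0.19462879 -0.10104217  0.00814506]
```

View pics/w4.png

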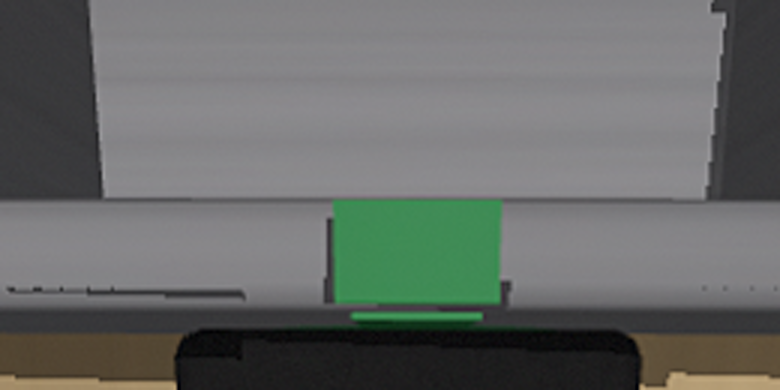

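Run:
```python
from h import *
w=cam('wrist')
a=onz(w,[[279.2,84]],.075)[0]; l=onz(w,[[140+177/3,116]],.046)[0]; r=onz(w,[[140+639/3,116]],.046)[0]; e=onz(w,[[235,101.8],[330,101.8]],.075)
n=(l+r)/2
th=np.radians(2.08); xt=np.array([-np.sin(th),np.cos(th),0]); yt=np.array([-np.cos(th),-np.sin(th),0])
print(a,n,l,r,e,'lat nose-strip along tag y',(n-a)@yt,'plate front edge - nose along x',(e.mean(0)-n)@xt)
```

```text
[0.42600536 0.19881749 0.075     ] [0.4256308  0.19230097 0.046     ] [0.40167986 0.19146751 0.046     ] [0.44958173 0.19313443 0.046     ] [[0.41635251 0.19477663 0.075     ]
 [0.43740624 0.19551287 0.075     ]] lat nose-strip along tag y 0.0006108315356880739 plate front edge - nose along x 0.002796587714572411
```

>>> {"method": "arm_command", "body": {
  "series": [
    [40,[0,-1.5,0],0],
    [40,[0,-2.5,0],0],
    [40,[0,-3,0],0],
    [40,[0,-3,0],0]
  ]
}}

```text
t: 5.82
eef_pos: [0.4278, 0.1232, 0.024]
tool_rot: [0.002, 1.0, 0.017, -0.0]
contact_force: [2.0, -12.0, 9.1]
gripper_width: 0.575
```

>>> {"method": "arm_command", "body": {
  "series": [
    [70,[0,-2,-0.5],0],
    [85,[0,-2,-0.5],0],
    [85,[0,-2,-1],0],
    [85,[0,0,-50],0],
    [85,[0,25,-110],0],
    [85,[0,60,-140],0],
    [85,[0,60,-140],0]
  ]
}}

```text
t: 6.7
eef_pos: [0.4312, 0.0642, 0.1661]
tool_rot: [-0.0, 1.0, 0.015, 0.003]
contact_force: [-0.0, 0.4, -0.3]
gripper_width: 0.995
```

Run:
```python
from h import *
o=status.get_obs();print(o['t'],o['eef_pos'],o['tool_rot'],o['contact_force'],o['torque'])
w=cam('wrist');a=read_camera('wrist');cv2.imwrite('pics/w5.png',a)
np.save('w5.npy',w,allow_pickle=True)
crop(a,160,20,380,180,3.5,'pics/w5c.png')
```

```text
6.7 [0.43120324 0.06417794 0.1660962 ] [-3.23873213e-04  9.99878173e-01  1.54003699e-02  2.52257077e-03] [-0.03082031  0.40422178 -0.33336893] [0.03839761 0.05717054 0.01628097]
```

View pics/w5.png

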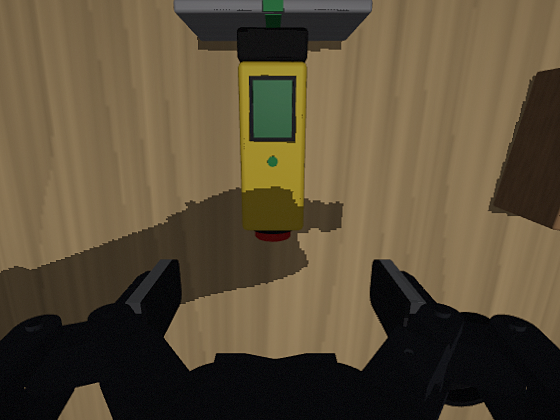

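View pics/w5c.png

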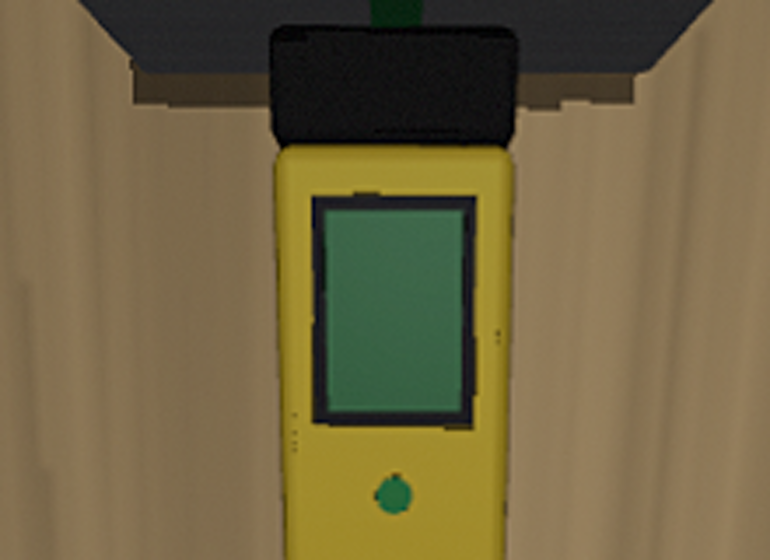

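Run:
```python
from h import *
w=np.load('w5.npy',allow_pickle=True).item()
print(onz(w,[[243,230],[302.5,230],[241,64],[304,64]],.046), onz(w,[[272,238]],.023))
print(proj(w,[[.4295,.032,.023],[.4295,.044,.046]]))
```

```text
[[0.40622966 0.04523131 0.046     ]
 [0.4544564  0.04662471 0.046     ]
 [0.40430499 0.16949077 0.046     ]
 [0.44888111 0.17089204 0.046     ]] [[0.43006652 0.030232   0.023     ]]
[[271.42038763 236.12323317]
 [271.65908417 232.21523347]]
```

>>> {"method": "arm_command", "body": {
  "series": [
    [0,[-1,40,0],0],
    [0,[-1,67,0],0],
    [0,[-1,67,40],0],
    [0,[-1,67,90],0],
    [0,[-1,67,130],0],
    [0,[-1,67,138],0],
    [0,[-1,67,138],0]
  ]
}}

```text
t: 7.62
eef_pos: [0.4306, -0.0003, 0.0254]
tool_rot: [-0.0, 1.0, 0.018, -0.001]
contact_force: [-0.0, 0.3, 0.6]
gripper_width: 0.001
```

Run:
```python
from h import *
o=status.get_obs();print(o['t'],o['eef_pos'],o['tool_rot'],o['contact_force'],o['torque'],o['gripper_width'])
a=read_camera('wrist');cv2.imwrite('pics/w6.png',a)
a=read_camera('side'); crop(a,180,130,280,210,7,'pics/d6.png')
```

```text
7.625 [ 4.30620783e-01 -3.34215240e-04  2.54344958e-02] [-6.09224087e-05  9.99837845e-01  1.79849686e-02 -9.06184105e-04] [-0.02891034  0.33366228  0.62173796] [0.00670848 0.00634622 0.02841009] 0.0010711838306665335
```

View pics/w6.png

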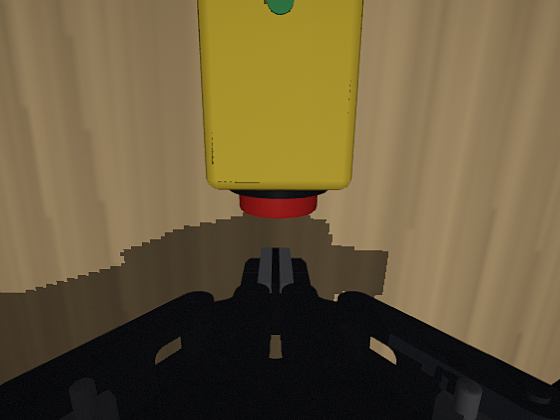

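View pics/d6.png

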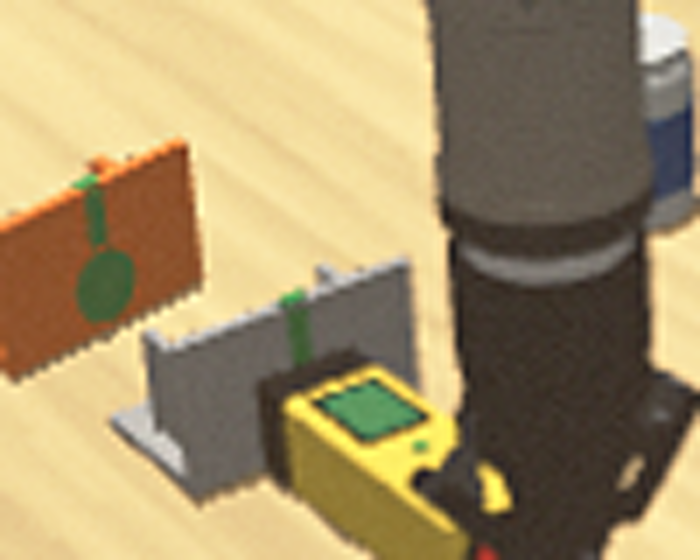

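>>> {"method": "arm_command", "body": {
  "series": [
    [0,[1,-12,0],0],
    [0,[1,-17,0],0],
    [0,[1,-20,0],0],
    [0,[1,-22,0],0]
  ]
}}

```text
t: 8.22
eef_pos: [0.4313, 0.0213, 0.026]
tool_rot: [-0.0, 1.0, 0.018, 0.0]
contact_force: [-0.4, -0.7, -0.6]
gripper_width: -0.001
```

>>> {"method": "arm_command", "body": {
  "series": [
    [0,[0,-2,0],0],
    [0,[0,-4,0],0],
    [0,[0,-5,0],0]
  ]
}}

```text
t: 8.6
eef_pos: [0.4312, 0.025, 0.0259]
tool_rot: [0.0, 1.0, 0.017, -0.0]
contact_force: [0.7, -6.8, 4.6]
gripper_width: -0.001
```

>>> {"method": "arm_command", "body": {
  "series": [
    [0,[0,-2,0],0],
    [0,[0,-4,0],0],
    [0,[0,-4,0],0]
  ]
}}

```text
t: 8.98
eef_pos: [0.4311, 0.0277, 0.0259]
tool_rot: [0.001, 1.0, 0.016, -0.0]
contact_force: [1.5, -9.9, 4.4]
gripper_width: -0.002
```

Run:
```python
from h import *
o=status.get_obs();print(o['t'],o['eef_pos'],o['tool_rot'],o['contact_force'],o['torque'],o['gripper_width'])
a=read_camera('wrist');crop(a,180,0,380,330,1.8,'pics/w7.png')
```

```text
8.975 [0.43107189 0.02770754 0.02592263] [ 1.07106391e-03  9.99869970e-01  1.60902126e-02 -1.57522665e-05] [ 1.46695329 -9.86883404  4.37189662] [-1.81718004 -0.13245981 -0.03642851] -0.0017346817176790855
```

View pics/w7.png

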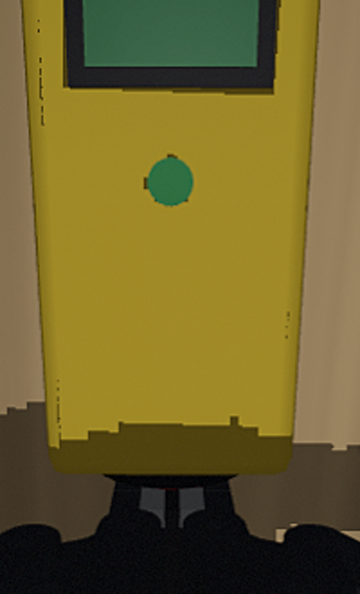

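>>> {"method": "arm_command", "body": {
  "series": [
    [0,[0,-1.5,0],0],
    [0,[0,-3,0],0],
    [0,[0,-3,0],0]
  ]
}}

```text
t: 9.4
eef_pos: [0.431, 0.0279, 0.026]
tool_rot: [0.002, 1.0, 0.015, -0.0]
contact_force: [1.0, -18.5, 5.3]
gripper_width: 0.0
```

>>> {"method": "arm_command", "body": {
  "series": [
    [0,[0,0.7,0],0],
    [0,[0,0.7,0],0],
    [0,[0,0.7,0],0],
    [0,[0,0.7,0],0],
    [0,[0,0.7,0],0],
    [0,[0,0.7,0],0],
    [0,[0,0.7,0],0],
    [0,[0,0.7,0],0]
  ]
}}

```text
t: 10.4
eef_pos: [0.4311, 0.0278, 0.026]
tool_rot: [0.002, 1.0, 0.015, -0.0]
contact_force: [1.4, -17.1, 5.6]
gripper_width: -0.003
```

>>> {"method": "arm_command", "body": {
  "series": [
    [0,[0,0,0],0],
    [0,[0,0,0],0],
    [0,[0,0,0],0],
    [0,[0,0,0],0],
    [0,[0,0,0],0],
    [0,[0,0,0],0],
    [0,[0,0,0],0],
    [0,[0,0,0],0]
  ]
}}

```text
t: 11.4
eef_pos: [0.431, 0.0278, 0.0259]
tool_rot: [0.002, 1.0, 0.015, -0.0]
contact_force: [1.4, -17.4, 5.5]
gripper_width: -0.002
```

>>> {"method": "arm_command", "body": {
  "series": [
    [0,[0,0,0],0],
    [0,[0,0,0],0],
    [0,[0,0,0],0],
    [0,[0,0,0],0]
  ]
}}

```text
t: 11.9
eef_pos: [0.431, 0.0278, 0.0259]
tool_rot: [0.002, 1.0, 0.015, -0.0]
contact_force: [1.3, -16.9, 5.8]
gripper_width: -0.004
```

Run:
```python
from h import *
o=status.get_obs();print(o['t'],o['eef_pos'],o['tool_rot'],o['contact_force'],o['torque'],o['gripper_width'])
a=read_camera('side'); crop(a,180,130,280,210,7,'pics/d8.png')
a=read_camera('scene'); crop(a,260,90,380,190,6,'pics/s8.png')
```

```text
11.9 [0.43099902 0.02779743 0.02593552] [ 2.03661067e-03  9.99888423e-01  1.47980552e-02 -1.09299294e-04] [  1.32283834 -16.90710812   5.82096516] [-3.42020619 -0.28765346 -0.01423836] -0.004090158871739551
```

View pics/d8.png

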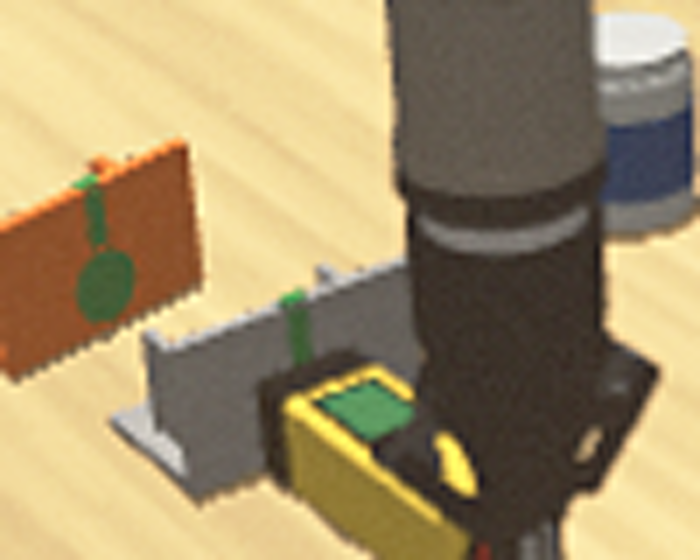

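View pics/s8.png

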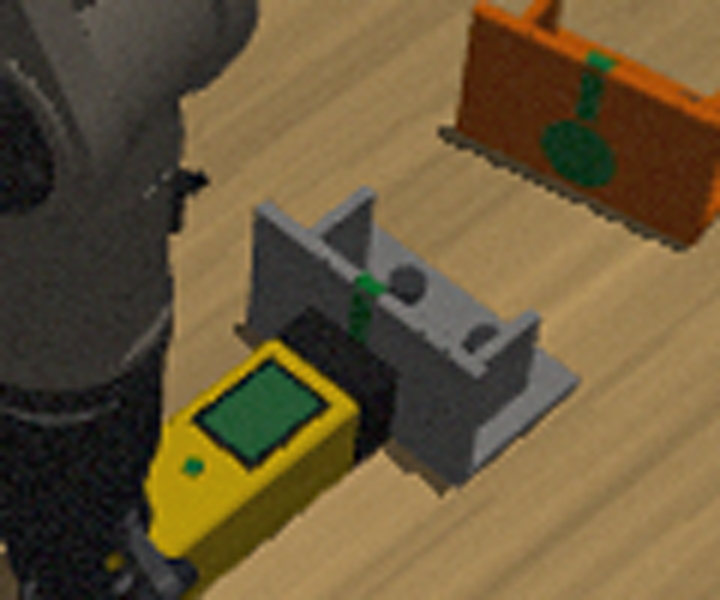

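>>> {"method": "arm_command", "body": {
  "series": [
    [0,[0,15,0],0],
    [0,[0,30,0],0],
    [0,[0,30,-50],0],
    [85,[0,30,-100],0],
    [85,[0,0,-110],0],
    [85,[0,-30,-110],0],
    [85,[0,-30,-110],0]
  ],
  "squeeze": 20
}}

```text
t: 12.88
eef_pos: [0.4298, 0.0645, 0.136]
tool_rot: [-0.001, 1.0, 0.02, 0.0]
contact_force: [-0.0, -0.4, 0.0]
gripper_width: 0.848
```

Run:
```python
from h import *
o=status.get_obs();print(o['t'],o['eef_pos'],o['tool_rot'],o['contact_force'],o['torque'],o['gripper_width'])
a=read_camera('wrist');cv2.imwrite('pics/w9.png',a)
w=cam('wrist');np.save('w9.npy',w,allow_pickle=True)
```

```text
12.875 [0.42984262 0.0645389  0.13603457] [-6.44293628e-04  9.99806061e-01  1.96801199e-02  3.42593183e-04] [-0.00610419 -0.43645611  0.0249039 ] [-0.03631867  0.04360803  0.0030613 ] 0.8476188794895418
```

View pics/w9.png

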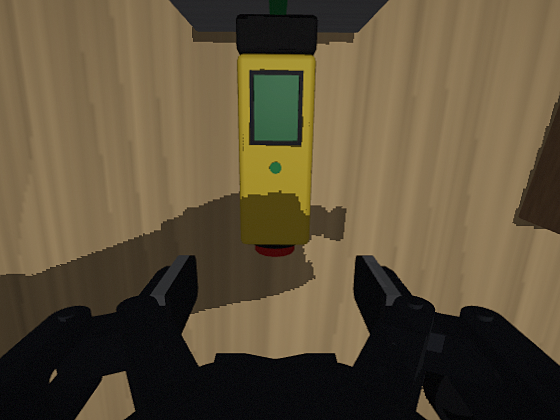

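>>> {"method": "arm_command", "body": {
  "series": [
    [85,[0,3,50],0],
    [85,[0,3,100],0],
    [85,[0,3,111],0],
    [85,[0,3,112],0],
    [45,[0,3,112],0],
    [45,[0,3,112],0],
    [45,[0,3,112],0]
  ],
  "squeeze": 20
}}

```text
t: 13.8
eef_pos: [0.4308, 0.0595, 0.0251]
tool_rot: [-0.0, 1.0, 0.018, 0.001]
contact_force: [-0.6, -0.9, 8.0]
gripper_width: 0.583
```

>>> {"method": "arm_command", "body": {
  "series": [
    [45,[0,4,-15],0],
    [45,[0,6,-40],0],
    [45,[0,6,-60],0],
    [45,[0,6,-60],0]
  ]
}}

```text
t: 14.3
eef_pos: [0.4312, 0.0532, 0.0856]
tool_rot: [-0.0, 1.0, 0.017, 0.002]
contact_force: [0.4, 0.2, -3.3]
gripper_width: 0.582
```

Run:
```python
from h import *
o=status.get_obs();print(o['t'],o['eef_pos'],o['tool_rot'],o['contact_force'],o['torque'],o['gripper_width'])
a=read_camera('wrist');b=read_camera('side')[110:230,160:320];b=cv2.resize(b,(560,420),interpolation=cv2.INTER_CUBIC);
cv2.imwrite('pics/m10.png',cv2.resize(np.vstack([a,b]),(450,600+75)[:2] if 0 else (400,600)))
```

```text
14.3 [0.43118184 0.05320632 0.08562321] [-3.65473545e-04  9.99849064e-01  1.72679176e-02  1.88031269e-03] [ 0.37718099  0.15898427 -3.34829515] [-0.2013605   0.01218005 -0.01562574] 0.5815562586919837
```

View pics/m10.png

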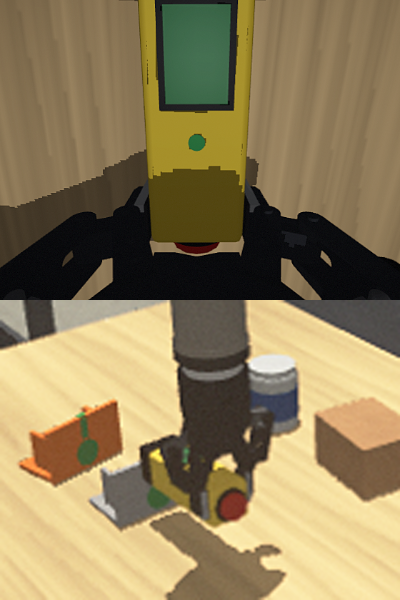

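>>> {"method": "arm_command", "body": {
  "series": [
    [45,[40,45,0],0],
    [45,[80,85,0],0],
    [45,[90,93,10],0],
    [49,[90,93,10],0],
    [49.5,[90,93,10],0]
  ]
}}

```text
t: 15.02
eef_pos: [0.5216, -0.0352, 0.073]
tool_rot: [-0.0, 1.0, 0.018, -0.001]
contact_force: [0.4, -0.3, -4.3]
gripper_width: 0.587
```

```bash
cat > look.py <<'E'
from h import *
import sys
o=status.get_obs();print(o['t'],o['eef_pos'].round(4),o['tool_rot'].round(4),o['contact_force'].round(2),o['torque'].round(3),o['gripper_width']*85.4)
n=sys.argv[1]
a=read_camera('wrist');S=read_camera('side')
c=proj(cam('side'),o['eef_pos'])[0]
x0=int(np.clip(c[0]-80,0,400));y0=int(np.clip(c[1]-50,0,300))
b=cv2.resize(S[y0:y0+120,x0:x0+160],(560,420),interpolation=cv2.INTER_CUBIC)
cv2.imwrite(f'pics/{n}.png',cv2.resize(np.hstack([a,b]),(800,300)))
E
python3 look.py m11
```

```text
15.025 [ 0.5216 -0.0352  0.073 ] [-3.000e-04  9.998e-01  1.830e-02 -1.400e-03] [ 0.44 -0.32 -4.29] [-0.198 -0.007  0.042] 50.13291464014259
```

View pics/m11.png

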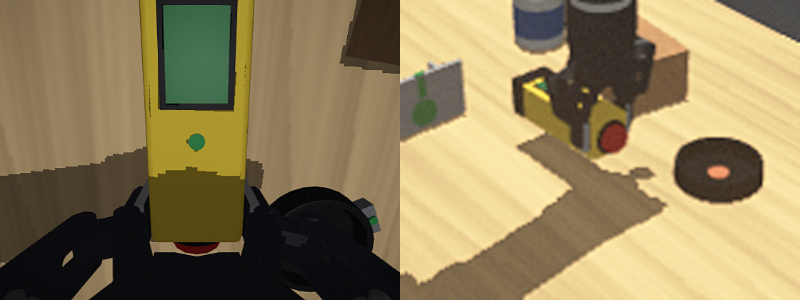

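>>> {"method": "arm_command", "body": {
  "series": [
    [49.8,[0,0,0],0],
    [50,[0,0,0],0]
  ]
}}

```text
t: 15.38
eef_pos: [0.5236, -0.036, 0.0743]
tool_rot: [-0.0, 1.0, 0.018, 0.001]
contact_force: [0.1, 0.8, -0.0]
gripper_width: 0.583
```

>>> {"method": "arm_command", "body": {
  "series": [
    [50.2,[0,0,0],0],
    [50.2,[0,0,0],0]
  ]
}}

```text
t: 15.62
eef_pos: [0.5237, -0.0365, 0.0741]
tool_rot: [-0.0, 1.0, 0.018, 0.0]
contact_force: [-0.7, 0.7, -0.7]
gripper_width: 0.585
```

```bash
python3 look.py m12
```

```text
15.625 [ 0.5237 -0.0365  0.0741] [-0.000e+00  9.998e-01  1.750e-02  4.000e-04] [-0.71  0.73 -0.68] [0.011 0.038 0.027] 49.98332524905758
```

View pics/m12.png

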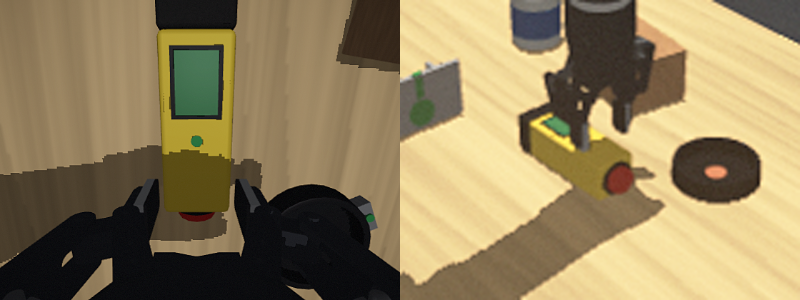

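>>> {"method": "arm_command", "body": {
  "series": [
    [85,[0,0,0],0],
    [85,[0,20,-40],0],
    [85,[0,40,-60],0],
    [85,[0,40,-60],0]
  ]
}}

```text
t: 16.23
eef_pos: [0.5258, -0.0782, 0.1352]
tool_rot: [0.0, 1.0, 0.016, 0.002]
contact_force: [-0.3, 0.5, -0.3]
gripper_width: 0.994
```

Run:
```python
from h import *
o=status.get_obs();print(o['t'],o['eef_pos'],o['tool_rot'],o['contact_force'],o['torque'],o['gripper_width'])
a=read_camera('wrist');cv2.imwrite('pics/w13.png',a)
w=cam('wrist');np.save('w13.npy',w,allow_pickle=True)
crop(a,200,60,350,280,2.7,'pics/w13c.png')
```

```text
16.225 [ 0.52578286 -0.07818209  0.13520316] [4.13524872e-04 9.99871586e-01 1.59294547e-02 1.70106171e-03] [-0.2999885   0.47478848 -0.2624493 ] [ 0.05041867  0.02318373 -0.00638068] 0.9938120044944523
```

View pics/w13.png

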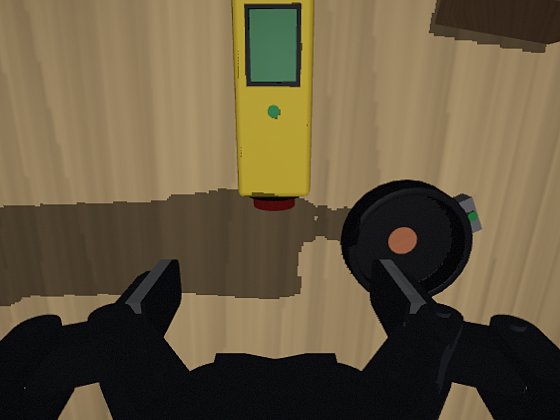

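View pics/w13c.png

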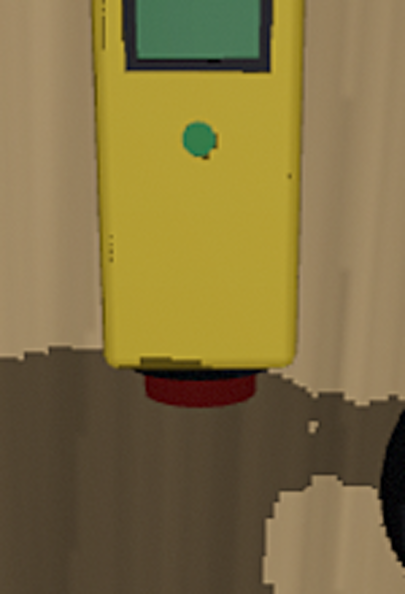

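Run:
```python
from h import *
w=np.load('w13.npy',allow_pickle=True).item()
print(onz(w,[[238.9,196.3],[310.4,196.3]],.046), onz(w,[[274.4,210]],.02),onz(w,[[274.4,210]],.035),onz(w,[[402.5,240.5]],.006))
```

```text
[[ 0.49956513 -0.06012982  0.046     ]
 [ 0.5484846  -0.05850953  0.046     ]] [[ 0.52438899 -0.07648533  0.02      ]] [[ 0.52426274 -0.07220873  0.035     ]] [[ 0.63382139 -0.10374122  0.006     ]]
```

>>> {"method": "arm_command", "body": {
  "series": [
    [62,[-1,-3.5,40],0],
    [62,[-1,-3.5,80],0],
    [62,[-1,-3.5,108],0],
    [62,[-1,-3.5,110],0],
    [25,[-1,-3.5,110],0],
    [25,[-1,-3.5,110],0],
    [25,[-1,-3.5,110],0]
  ],
  "squeeze": 20
}}

```text
t: 17.15
eef_pos: [0.5239, -0.0728, 0.0245]
tool_rot: [-0.0, 1.0, 0.018, 0.001]
contact_force: [-0.1, 0.4, -2.6]
gripper_width: 0.574
```

```bash
python3 look.py m14
```

```text
17.15 [ 0.5239 -0.0728  0.0245] [-1.000e-04  9.998e-01  1.750e-02  5.000e-04] [-0.05  0.44 -2.62] [ 0.043  0.074 -0.002] 49.03513074897771
```

View pics/m14.png

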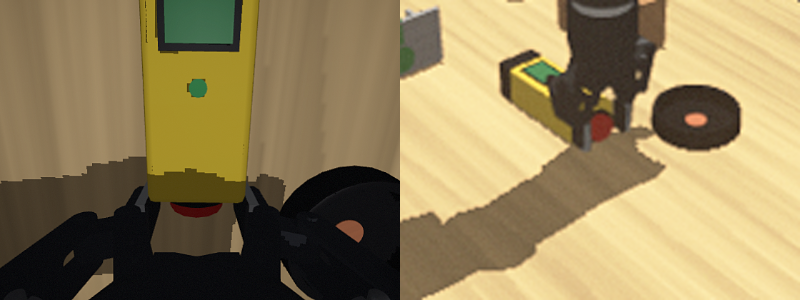

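>>> {"method": "arm_command", "body": {
  "series": [
    [62,[0,0,0],0],
    [62,[0,5,0],0],
    [25,[0,5.5,0],0],
    [25,[0,5.5,0],0],
    [25,[0,5.5,0],0],
    [25,[0,5.5,0],0]
  ],
  "squeeze": 20
}}

```text
t: 18.0
eef_pos: [0.5239, -0.0789, 0.024]
tool_rot: [0.0, 1.0, 0.017, 0.0]
contact_force: [-1.3, -2.6, 4.1]
gripper_width: 0.364
```

>>> {"method": "arm_command", "body": {
  "series": [
    [25,[0,0,-15],0],
    [25,[0,0,-30],0],
    [25,[0,0,-45],0],
    [25,[0,0,-45],0]
  ]
}}

```text
t: 18.5
eef_pos: [0.5247, -0.0787, 0.0705]
tool_rot: [0.0, 1.0, 0.018, 0.001]
contact_force: [-0.5, -1.7, -1.1]
gripper_width: 0.36
```

```bash
python3 look.py m15
```

```text
18.5 [ 0.5247 -0.0787  0.0705] [2.000e-04 9.998e-01 1.760e-02 1.400e-03] [-0.5  -1.72 -1.09] [-0.294  0.07  -0.02 ] 30.75909601138657
```

View pics/m15.png

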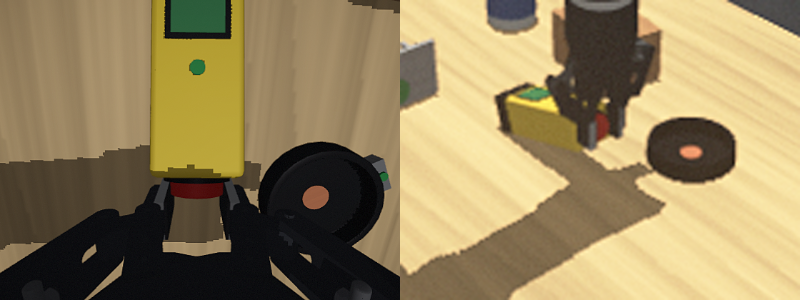

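>>> {"method": "arm_command", "body": {
  "series": [
    [25,[0,-8,-14],0],
    [25,[0,-18,-27],0],
    [25,[0,-28,-38],0],
    [25,[0,-37,-47],0],
    [25,[0,-48,-56],0],
    [25,[0,-60,-64],0],
    [25,[0,-72,-71],0],
    [25,[0,-72,-71],0]
  ]
}}

```text
t: 19.6
eef_pos: [0.5217, -0.0052, 0.1405]
tool_rot: [-0.0, 1.0, 0.018, 0.001]
contact_force: [-0.0, -1.4, 0.1]
gripper_width: 0.353
```

```bash
python3 look.py m16
```

```text
19.6 [ 0.5217 -0.0052  0.1405] [-2.000e-04  9.998e-01  1.850e-02  5.000e-04] [-0.02 -1.42  0.09] [-0.307 -0.039 -0.03 ] 30.104701873495838
```

View pics/m16.png

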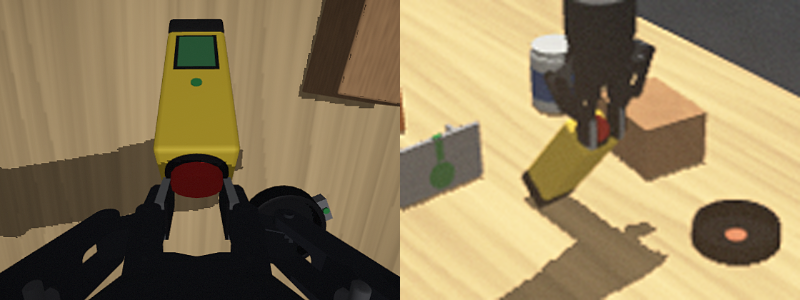

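>>> {"method": "arm_command", "body": {
  "series": [
    [25,[0,-12,-5],0],
    [25,[0,-24,-9],0],
    [25,[0,-37,-12],0],
    [25,[0,-50,-14],0],
    [25,[0,-62,-15],0],
    [25,[0,-70,-15],0],
    [25,[0,-70,-15],0]
  ]
}}

```text
t: 20.58
eef_pos: [0.5241, 0.0625, 0.1643]
tool_rot: [0.0, 1.0, 0.016, 0.006]
contact_force: [-14.9, -12.0, 73.5]
gripper_width: 0.346
```

```bash
python3 look.py m17
```

```text
20.575 [0.5241 0.0625 0.1643] [1.000e-04 9.999e-01 1.630e-02 5.600e-03] [-14.88 -11.96  73.46] [-2.277  4.512  0.156] 29.56729867760958
```

View pics/m17.png

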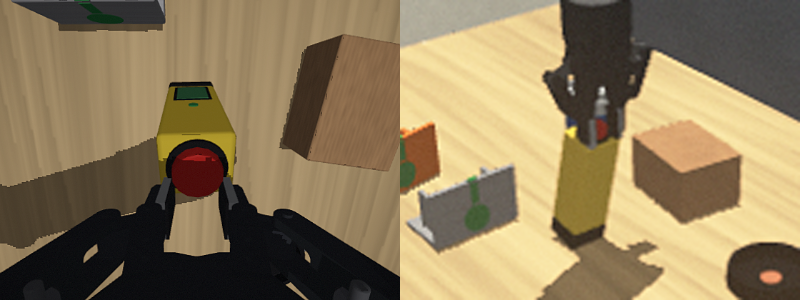

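>>> {"method": "arm_command", "body": {
  "series": [
    [25,[0,0,-4],0],
    [25,[0,0,-8],0]
  ]
}}

```text
t: 20.92
eef_pos: [0.5202, 0.0637, 0.1657]
tool_rot: [-0.0, 1.0, 0.017, 0.002]
contact_force: [-0.5, -0.2, 1.2]
gripper_width: 0.323
```

```bash
python3 look.py m18
```

```text
20.925 [0.5202 0.0637 0.1657] [-5.000e-04  9.999e-01  1.690e-02  1.900e-03] [-0.5  -0.21  1.15] [-0.205  0.189  0.02 ] 27.568502033015708
```

View pics/m18.png

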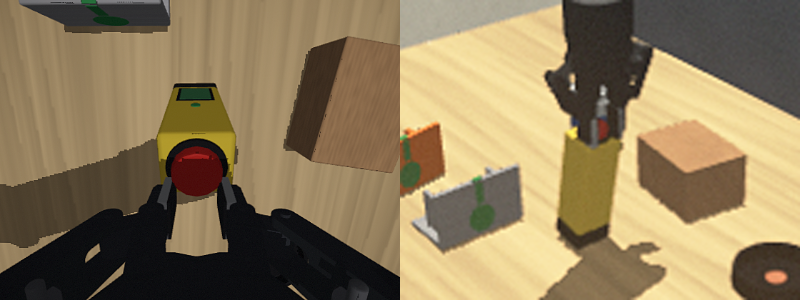

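Run:
```python
from h import *
from scipy.optimize import least_squares
a=read_camera('wrist');w=cam('wrist')
crop(a,200,100,360,300,3,'pics/w18.png')
np.save('w18.npy',w,allow_pickle=True)
```

```text
(no output)
```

View pics/w18.png

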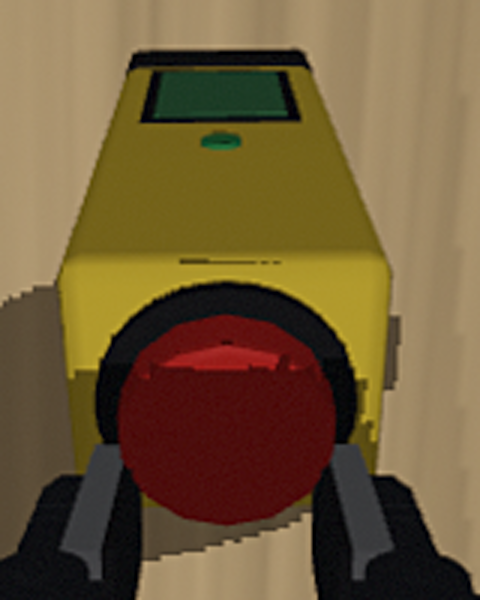

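```bash
cat > fit2.py <<'E'
from h import *
from scipy.optimize import least_squares
L={'bf':(-.087,0,0),'tl':(-.075,.025,.023),'tr':(-.075,-.025,.023),'nl':(.075,.025,.023),'nr':(.075,-.025,.023),'bl':(-.075,.025,-.023),'br':(-.075,-.025,-.023)}
def fit(w,obs,x0):
    # p: mid xyz, yaw, pitch down, roll
    def pose(p): return Rn.from_euler('ZYX',[p[3],p[4],p[5]]).as_matrix()
    def r(p):
        X=[pose(p)@np.array(L[k])+p[:3] for k in obs]
        return np.r_[(proj(w,X)-np.array(list(obs.values()))).ravel(),(p[3]-x0[3])*10,p[5]*10]
    s=least_squares(r,x0);p=s.x;R=pose(p)
    low=min((R@np.array([a,b,c])+p[:3])[2] for a in(-.075,.075) for b in(-.025,.025) for c in(-.023,.023))
    print('mid',p[:3].round(4),'yaw,pitch,roll',np.degrees(p[3:]).round(1),'lowest',round(low,4),'nose',(R@[.075,0,0]+p[:3]).round(4),'btn',(R@np.array([-.087,0,0])+p[:3]).round(4));print(s.fun.round(1))
E
python3 - <<'E'
from fit2 import *
w=np.load('w18.npy',allow_pickle=True).item()
fit(w,{'bf':(275.7,240),'tl':(221.7,187.3),'tr':(329.3,187.3),'nl':(243.3,117.3),'nr':(302.7,117.3)},[.52,.07,.08,1.6,1.4,0])
E
```

```text
mid [0.5188 0.0954 0.0651] yaw,pitch,roll [94.4 77.7  2.5] lowest -0.0133 nose [ 0.5176  0.1114 -0.0081] btn [0.5202 0.0769 0.1501]
[-0.   1.7  0.5 -0.7 -0.6 -0.9  1.5 -0.1 -1.2 -0.1  0.5  0.4]
```

>>> {"method": "arm_command", "body": {
  "series": [
    [25,[0,-5,-1],0],
    [25,[0,-10,-1],0],
    [25,[0,-14,-1],0],
    [25,[0,-14,-1],0]
  ]
}}

```text
t: 21.58
eef_pos: [0.5198, 0.0793, 0.1667]
tool_rot: [-0.001, 1.0, 0.018, 0.002]
contact_force: [-4.0, -0.4, 21.2]
gripper_width: 0.305
```

```bash
python3 look.py m19;python3 - <<'E'
from h import *
a=read_camera('wrist');w=cam('wrist')
crop(a,200,100,360,300,3,'pics/w19.png')
np.save('w19.npy',w,allow_pickle=True)
E
```

```text
21.575 [0.5198 0.0793 0.1667] [-0.0011  0.9998  0.0176  0.0017] [-3.97 -0.38 21.2 ] [-0.015  1.378 -0.075] 26.07613722838434
```

View pics/w19.png

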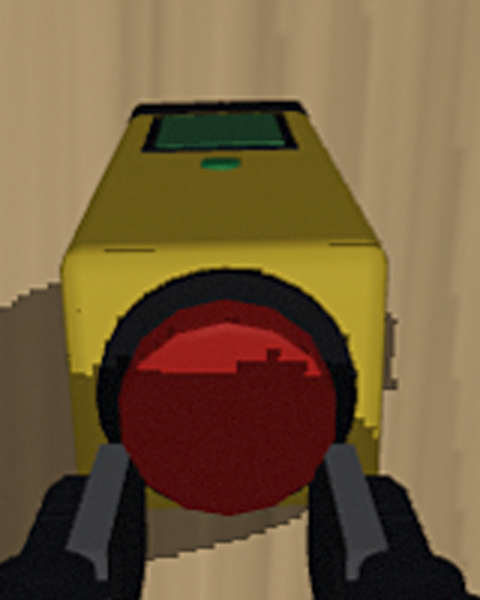

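View pics/m19.png

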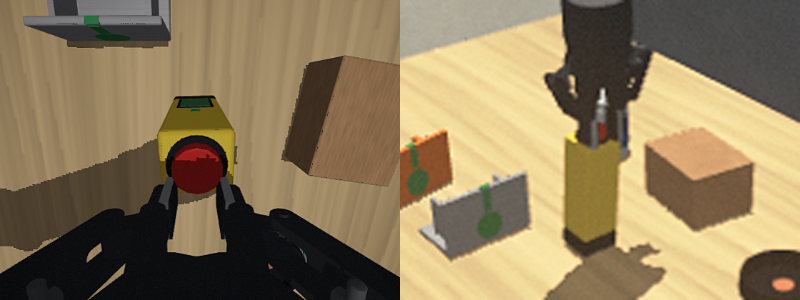

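>>> {"method": "arm_command", "body": {
  "series": [
    [25,[0,0,-3],0],
    [45,[0,-2,-4],0],
    [60,[0,-2,-6],0],
    [60,[0,-2,-20],0],
    [60,[0,-2,-40],0],
    [60,[0,10,-60],0],
    [60,[0,10,-60],0]
  ]
}}

```text
t: 22.6
eef_pos: [0.5199, 0.0668, 0.2258]
tool_rot: [-0.0, 1.0, 0.017, 0.002]
contact_force: [0.8, 0.7, 1.0]
gripper_width: 0.698
```

```bash
python3 look.py m20;python3 - <<'E'
from h import *
a=read_camera('wrist');w=cam('wrist')
crop(a,180,60,380,300,2.5,'pics/w20.png')
np.save('w20.npy',w,allow_pickle=True)
E
```

```text
22.6 [0.5199 0.0668 0.2258] [-2.000e-04  9.999e-01  1.660e-02  1.800e-03] [0.76 0.75 0.99] [-0.01   0.028 -0.045] 59.594965028111694
```

View pics/w20.png

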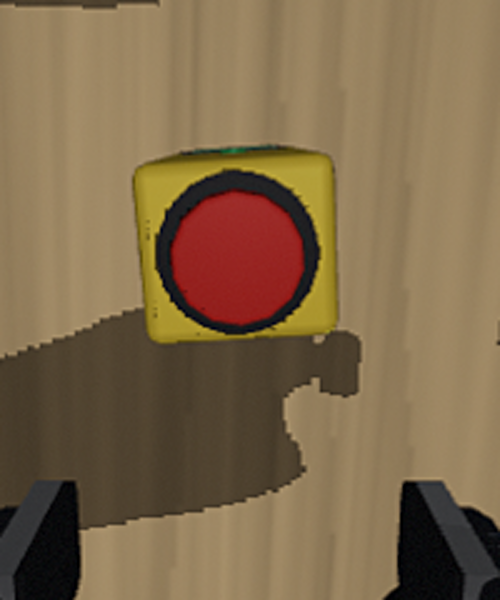

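View pics/m20.png

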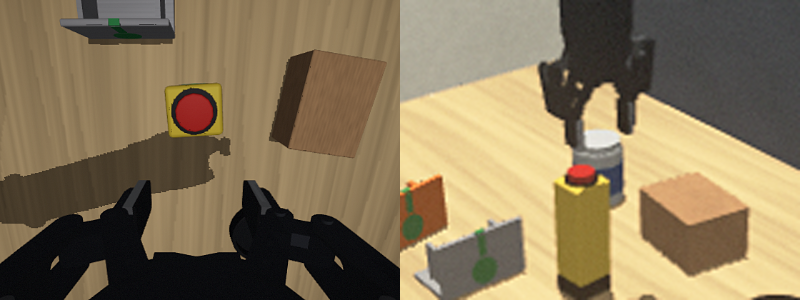

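Run:
```python
from h import *
w=np.load('w20.npy',allow_pickle=True).item()
f=lambda x,y:(180+x/2.5,60+y/2.5)
print(onz(w,[f(238,262)],.162),onz(w,[f(238,251)],.15))
c=onz(w,[f(135,163),f(333,154),f(337,333),f(152,343)],.15);print(c,c.mean(0))
```

```text
[[0.51667773 0.11045104 0.162     ]] [[0.51663518 0.11150991 0.15      ]]
[[0.49113971 0.13173409 0.15      ]
 [0.53858145 0.13549246 0.15      ]
 [0.54253354 0.09162036 0.15      ]
 [0.49551728 0.08734422 0.15      ]] [0.516943   0.11154778 0.15      ]
```

>>> {"method": "arm_command", "body": {
  "series": [
    [80,[-1.5,-44,0],-0.05],
    [80,[-1.5,-44,0],-0.05],
    [80,[-1.5,-44,50],-0.05],
    [80,[-1.5,-44,90],-0.05],
    [80,[-1.5,-44,98],-0.05],
    [80,[-1.5,-44,98],-0.05]
  ]
}}

```text
t: 23.5
eef_pos: [0.5157, 0.1112, 0.1259]
tool_rot: [0.0, 0.999, 0.042, -0.0]
contact_force: [0.6, 0.3, 0.6]
gripper_width: 0.934
```

```bash
python3 look.py m21
```

```text
23.5 [0.5157 0.1112 0.1259] [ 1.000e-04  9.991e-01  4.230e-02 -4.000e-04] [0.63 0.26 0.55] [-0.064 -0.029  0.021] 79.73938374395586
```

View pics/m21.png

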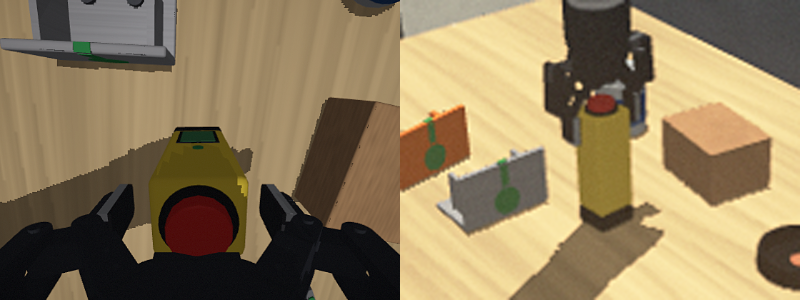

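>>> {"method": "arm_command", "body": {
  "series": [
    [40,[1,0,0],0],
    [40,[1,0,0],0],
    [40,[1,0,0],0],
    [40,[1,0,0],0],
    [40,[1,0,-20],0],
    [40,[1,0,-50],0],
    [40,[1,0,-60],0],
    [40,[1,0,-60],0]
  ],
  "squeeze": 50
}}

```text
t: 24.6
eef_pos: [0.5168, 0.1114, 0.186]
tool_rot: [-0.0, 0.999, 0.042, 0.0]
contact_force: [-0.6, 0.1, -3.5]
gripper_width: 0.586
```

```bash
python3 look.py m22;python3 - <<'E'
from h import *
a=read_camera('wrist');w=cam('wrist')
crop(a,180,100,380,340,2.5,'pics/w22.png')
np.save('w22.npy',w,allow_pickle=True)
E
```

```text
24.6 [0.5168 0.1114 0.186 ] [-1.000e-04  9.991e-01  4.240e-02  5.000e-04] [-0.61  0.09 -3.51] [-0.008  0.009  0.027] 50.01517104057393
```

View pics/m22.png

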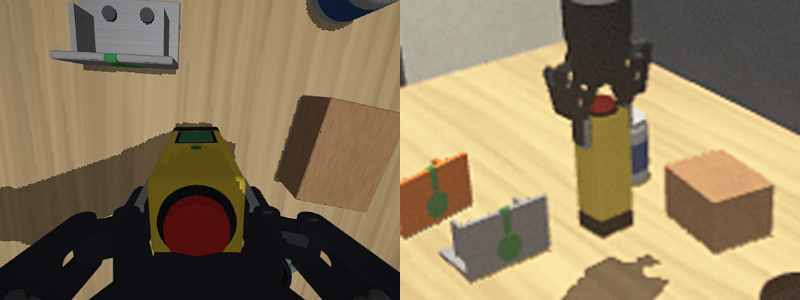

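View pics/w22.png

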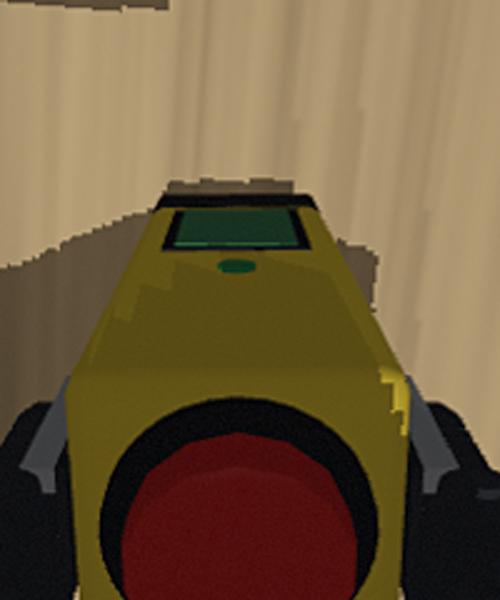

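>>> {"method": "arm_command", "body": {
  "series": [
    [40,[10,45,0],0],
    [40,[30,95,0],0],
    [40,[55,145,0],0],
    [40,[80,190,0],0],
    [40,[95,220,0],0],
    [40,[99,227,0],0],
    [40,[99,227,0],0],
    [40,[99,227,0],0]
  ]
}}

```text
t: 25.75
eef_pos: [0.6339, -0.1044, 0.1853]
tool_rot: [-0.001, 0.999, 0.044, -0.001]
contact_force: [-0.5, 0.2, -3.1]
gripper_width: 0.583
```

Run:
```python
from h import *
o=status.get_obs();print(o['t'],o['eef_pos'],o['tool_rot'],o['contact_force'],o['torque'],o['gripper_width'])
S=read_camera('scene');d=read_camera('side')
a=cv2.resize(S[180:320,220:360],(400,400),interpolation=cv2.INTER_CUBIC);b=cv2.resize(d[110:250,270:410],(400,400),interpolation=cv2.INTER_CUBIC)
cv2.imwrite('pics/m23.png',np.hstack([a,b]))
cv2.imwrite('pics/w23.png',read_camera('wrist'))
```

```text
25.75 [ 0.63393223 -0.10440253  0.1852735 ] [-5.78490176e-04  9.99050874e-01  4.35504776e-02 -6.10773779e-04] [-0.53603925  0.15602397 -3.09082594] [ 0.02196646 -0.02338141  0.00863433] 0.5825035973217556
```

View pics/m23.png

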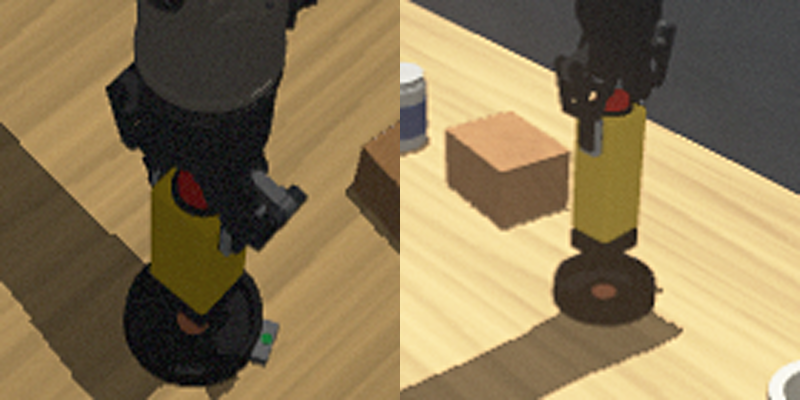

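View pics/w23.png

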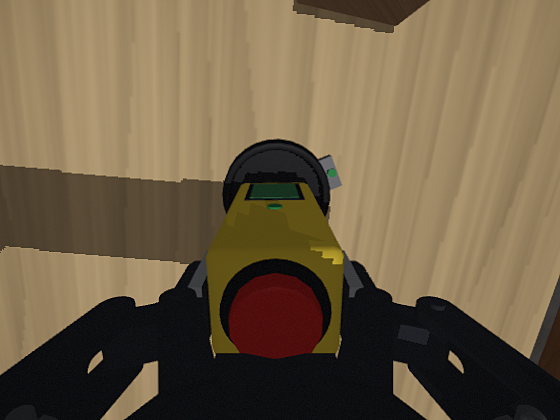

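>>> {"method": "arm_command", "body": {
  "series": [
    [40,[0.5,1,20],0],
    [40,[0.5,1,35],0],
    [40,[0.5,1,42],0],
    [40,[0.5,1,48],0],
    [40,[0.5,1,52],0],
    [40,[0.5,1,52],0]
  ]
}}

```text
t: 26.65
eef_pos: [0.6353, -0.1073, 0.1338]
tool_rot: [0.0, 0.999, 0.042, 0.0]
contact_force: [-0.6, -0.2, -3.0]
gripper_width: 0.576
```

Run:
```python
from h import *
o=status.get_obs();print(o['t'],o['eef_pos'],o['tool_rot'],o['contact_force'],o['torque'],o['gripper_width'])
S=read_camera('scene');d=read_camera('side')
a=cv2.resize(S[200:320,230:350],(400,400),interpolation=cv2.INTER_CUBIC);b=cv2.resize(d[130:250,280:400],(400,400),interpolation=cv2.INTER_CUBIC)
cv2.imwrite('pics/m24.png',np.hstack([a,b]))
cv2.imwrite('pics/w24.png',read_camera('wrist'))
```

```text
26.65 [ 0.6353065  -0.10733447  0.13382449] [9.40393160e-06 9.99097918e-01 4.24657295e-02 1.09747021e-04] [-0.57532137 -0.17629815 -3.00828396] [-0.00201802 -0.02532112  0.01304561] 0.5764637118307462
```

View pics/m24.png

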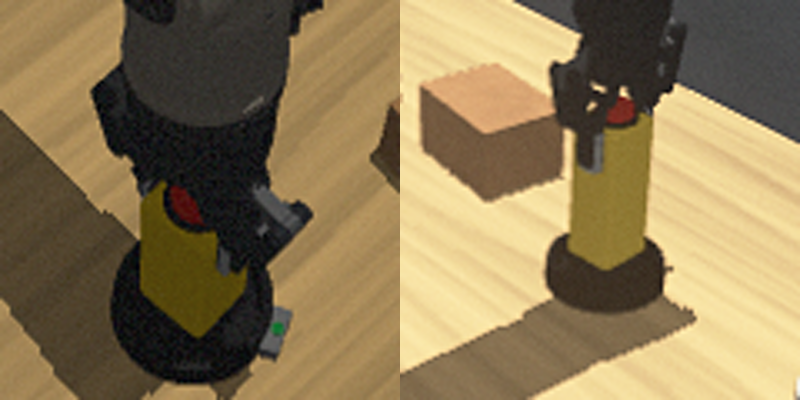

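Inside the well, still ~2 mm above the floor. Lower in 1 mm steps to contact.

>>> {"method": "arm_command", "body": {
  "series": [
    [40,[0,0,1],0],
    [40,[0,0,2],0],
    [40,[0,0,3],0],
    [40,[0,0,3],0]
  ]
}}

```text
t: 27.3
eef_pos: [0.6355, -0.1076, 0.1331]
tool_rot: [0.0, 0.999, 0.042, 0.0]
contact_force: [-6.1, 0.2, 12.8]
gripper_width: 0.584
```

>>> {"method": "arm_command", "body": {
  "series": [
    [40,[0,0,1.5],0],
    [40,[0,0,1.5],0],
    [56,[0,0,1.5],0],
    [62,[0,0,1.5],0],
    [70,[0,0,1.5],0],
    [70,[0,0,1.5],0]
  ]
}}

```text
t: 28.05
eef_pos: [0.6351, -0.1072, 0.129]
tool_rot: [-0.0, 0.999, 0.043, -0.0]
contact_force: [-0.2, 0.4, -1.0]
gripper_width: 0.819
```

```bash
python3 look.py m25
```

```text
28.05 [ 0.6351 -0.1072  0.129 ] [-0.000e+00  9.991e-01  4.250e-02 -2.000e-04] [-0.24  0.39 -0.99] [-0.013 -0.006  0.042] 69.90653826306978
```

View pics/m25.png

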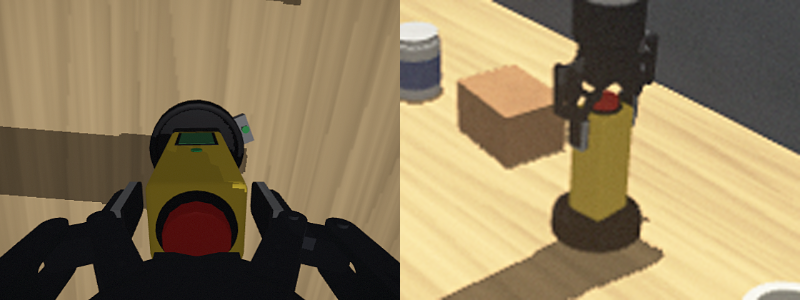

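>>> {"method": "arm_command", "body": {
  "series": [
    [80,[0,0,-20],0],
    [80,[0,0,-60],0],
    [80,[0,10,-110],0],
    [80,[0,40,-140],0],
    [80,[0,60,-140],0],
    [80,[0,60,-140],0]
  ]
}}

```text
t: 28.9
eef_pos: [0.6396, -0.1692, 0.2693]
tool_rot: [0.0, 0.999, 0.041, -0.0]
contact_force: [-0.9, 0.8, -1.2]
gripper_width: 0.935
```

Run:
```python
from h import *
o=status.get_obs();print(o['t'],o['eef_pos'],o['contact_force'])
S=read_camera('scene');d=read_camera('side');w=read_camera('wrist')
cv2.imwrite('pics/w26.png',w);cv2.imwrite('pics/s26.png',S);cv2.imwrite('pics/d26.png',d)
```

```text
28.9 [ 0.63959206 -0.16923433  0.26932219] [-0.94521183  0.76021336 -1.18489702]
```

View pics/w26.png

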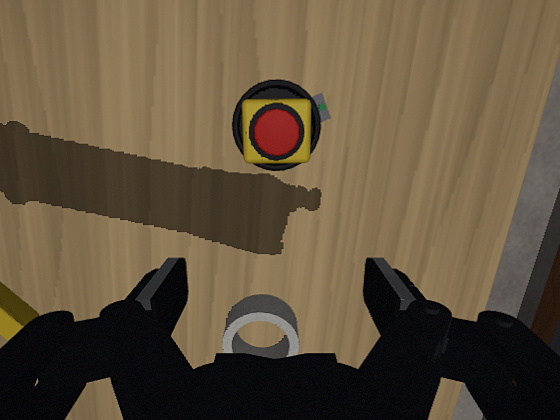

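View pics/d26.png

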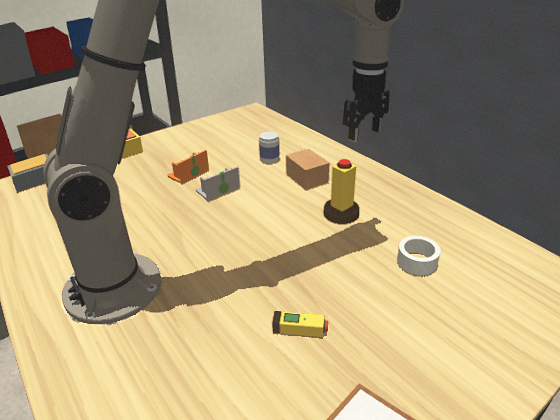

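View pics/s26.png

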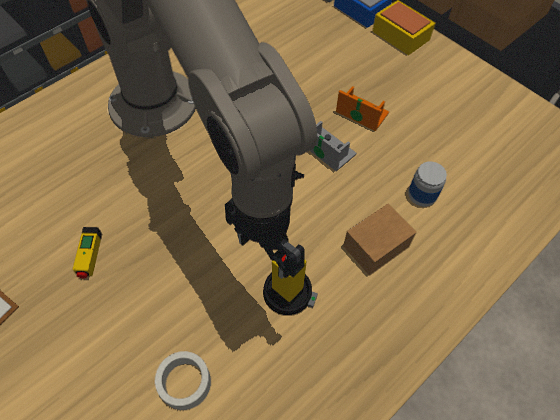

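>>> {"method": "arm_command", "body": {
  "series": [
    [80,[0,20,0],0],
    [80,[0,20,0],0],
    [80,[0,20,0],0]
  ]
}}

```text
t: 29.42
eef_pos: [0.6419, -0.1871, 0.269]
tool_rot: [-0.0, 0.999, 0.042, -0.0]
contact_force: [0.2, 0.3, -0.1]
gripper_width: 0.94
```

Run:
```python
from h import *
o=status.get_obs();print(o['t'],o['eef_pos'],o['contact_force'])
d=read_camera('side');print(cv2.absdiff(d,cv2.imread('pics/d26.png'))[150:225,320:365].max(2).mean())
print(bot.hand_in())
```

```text
29.425 [ 0.6418773  -0.18713173  0.26902045] [ 0.19677243  0.28828717 -0.05440458]
3.7795555555555556
the job is handed in; nothing more can be done
None
```

I laid the larger yellow reader flat with its nose against the steel stop's green tag. I then pressed the red button until it stopped moving and held it for about 2.5 s at about 17 N. After that I stood the reader nose down in the charging well, let go, and handed in at about 29 s.

**Last checks:**
- **Tag:** the pictures showed the nose flush with the plate during the press. It was within about 1 mm sideways and about 1° of square.
- **Well:** the reader stood upright and centred, button up. The gripper was clear and the force reading was near 0 N.
- **Bystanders:** the tin, carton, tape roll, orange stop and small reader were at the same pixels as at the start.

**What went wrong along the way:**
- **First attempt at standing it up:** the reader did not tilt in the grip. When I loosened the fingers it dropped flat on the counter from about 50 mm. I then gripped it by the button and swung it up about its nose.
- **Force peak:** during that swing the fingertips pressed on the reader's tail, and the reading reached about 75 N. This is under the 120 N wrist limit. It looked like fingertip contact and not the gripper's body, but I could not confirm that against the 40 N limit for the body.

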